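# Set the ratchet to tighten and close the bone clamp

## Robot

A 6-joint arm with a two-finger parallel gripper is mounted at the origin on the work surface. World frame = base frame: x ahead of the robot, y to its left, z up, the work surface at z = 0. Lengths are in m, angles in rad, forces in N, time in s.
With the tool pointing down it reaches from about 0.275 to 0.775 m from the base axis. Payload 14.6 kg.
Tool frame: the origin (TCP) lies at the centre of the arm's flange, where the gripper is bolted on; the fingertips stand 173 mm ahead of it and the grasp point (between the pads) lies 155 mm ahead of it; z points along the fingers, y is the direction in which the jaws open and shut (so a half turn about z gives the same grasp; the last joint's range is limited). The gripper opens to 85 mm and grips with 20 to 120 N. Pads are 22 mm wide; open, the fingers measure 114 mm over their backs; the gripper's body (76 mm by 85 mm) begins 54 mm behind the grasp point. The pads swing forward as they close: fully open they stand 13 mm farther back than shut.
Start: joints at [0.98, 0.263, -0.048, 1.259, 0, 1.415], TCP at [0.222, 0.476, 0.405] pointing down, gripper open.
Joint ranges: [-2.65, 2.65], [-0.89, 1.7], [-1.18, 1.37], [-2.13, 2.11], [-1.35, 1.29], [-3.14, 3.14]. Speed limits (rad/s): [1.89, 1.89, 2.57, 2.79, 3.14, 3.14].

## Interface

Orientations are given as a 3x3 rotation matrix whose columns are the frame's x, y, z axes.
In Python, from bench import r gives the robot as it stands.
- The arm moves only by the tool drive_tool, never from a script. Its argument "commands" is a list of rows, each an object of numbers: "x", "y", "z": the shift along the tool's x, y, z in units of 40 mm (1.0 is 40 mm); "wx", "wy", "wz": the turn, a rotation vector about the tool's x, y, z in units of 5 degrees (1.0 is 5 degrees); "jaw": the opening, from -1 (shut) to 1 (fully open). In form: [{"x": .., "y": .., "z": .., "wx": .., "wy": .., "wz": .., "jaw": ..}, ...]. A call has 1 to 8 rows; each row shifts and turns the pose as measured when the row begins, along the tool's axes as they then stand; what a row does not reach is not made up. A row lasts 1/12 s, in which the tool goes at most 41.7 mm and 7.16 degrees, less where a joint would pass 70% of its speed; a pose out of reach is approached as far as the arm can. A call is refused whole if a number of a shift passes 1 or a number of a turn 1, either way. A call with a gripper value outside its range is refused whole. The fingers move at their own pace and stop on an object; "newtons" is the grip in N (left out, the last holds). Time passes only in rows, so rows that do not move let the fingers close. It gives the time, the measured TCP pose, the force and the opening at its end, in the units of the state.
- r.read_state(): the state, without advancing time (a new reading comes with each control period).
- r.grab_frame(name): name is "scene" or "top"; returns the picture (384x512x3 uint8, blue, green, red); there is no depth.
- r.camera_info(name): a dict with "fx", "fy", "cx", "cy" (pixels), "dist_coeffs" ([k1, k2, p1, p2, k3] as OpenCV has them; the pictures are not rectified), "view" (4x4, takes a point from world to camera coordinates). Camera axes: x right, y down, z forward; pixel columns grow to the right and rows downward; lengths in m; the calibration is good to about 2 mm. A picture is of the moment at which its call begins. camera_info takes no time and is no camera call.
- r.finish_job(): hands the job in, once; it reports no verdict.
The state is a dict: "t": time; "joints": joint angles; "qd": joint speeds; "joint_torque": joint torques, N m; "position": TCP position; "orientation": TCP orientation; "contact_force": force on the tool from outside, world axes, zero at the start; "ft_torque": the same for the moment, N m; "grip_width": opening from 0.0 (shut) to 1.0 (fully open).
Only numpy, scipy, OpenCV 4.12 (cv2) and the standard library are available. Lean on these libraries where they do the work, as an engineer would, in place of code of your own. Each camera call takes 0.05 s, during which the arm holds its last target.

## Task

Close the clamp on the bone cast with the ratchet wrench, which is set to loosen: while it is still off the clamp, flip the thumb lever on its head across to the other side of the handle. Then lay its head flat over the clamp's toothed wheel, let go, take it again by the far part of the handle and work it back and forth (clockwise from above tightens) until the jaw pad is fully home against the bone. Leave the wrench lying on the wheel, still set to tighten, and leave the other things on the bench alone.

Things in the scene. Friction and masses are not known exactly. Their poses are not given: they have to be found in the camera images.
- ratchet_wrench: Loose ratchet wrench, 0.5 kg, 284 mm long, lying flat. Origin: underside, centre of the head's round bore; z up, x along the handle away from the head. Steel head: ring 68 mm outside, bore 45, 12 high; neck x 27-87, 18 wide, 12 high. Grey handle x 84-250, 20 wide (y), 20 high, flat sides, underside level with the head's. Centre of mass near x = 50. The selector is on top.
- selector (a joint): Thumb lever with pawl on the wrench's top, pivot at wrench x = 35 mm, y = 0. 0: tab leans 0.40 rad to wrench +y = LOOSEN. 0.80: tab leans 0.40 rad to wrench -y = TIGHTEN (drives clockwise from above, slips back freely). An over-centre spring snaps it to the nearer end; flipping takes about 0.6 N at the tab. It dips by up to 0.3 while slipping over teeth.
- selector_tab (a point): Centre of the top of the thumb tab, 36 mm from the lever's pivot towards the handle. Tab: upright block 8 mm (along the lever) x 10 mm; its top is 38 mm above the wrench's underside, 18 mm above the handle's top.
- bone_clamp: Grey clamp fixed to the bench. Origin on the bench under the wheel's axis, z up. Housing x -85 to 85 mm, y -95 to 36, flat top at 45 mm, on which the wrench's head and neck rest. Jaw and bone lie on its +y side (y 36 to 185, x -100 to 100, up to 100 high); the -y side is open and the handle can swing there.
- wheel_seat (a point): On the wheel's axis, on the housing's flat top, 45 mm above the bench: the wrench's origin lies here when seated. A fixed round boss, 42.4 mm across, 8 high, bevelled rim, fits the 45 mm bore; on it turns the wheel: 12 teeth, 39 mm over the tips, with sloped tops, up to 28 mm above here. The wrench goes on at any angle: the sprung pawl gives way.
- clamp_wheel (a joint): Angle of the toothed wheel, growing clockwise from above. Starts 0.4 to 1.1; 2.2 = hard stop, jaw pad home on the bone (pad moves 12 mm per rad). It takes about 0.3 N m to turn and stays where left. A tightening stroke may first take up as much as one tooth (0.52 rad) before it drives.
- jaw_pad (a point): Middle of the face of the jaw's black pad (60 mm wide), on the clamp's +y side of the wheel; it moves to clamp +y towards the bone and is 90 mm from the wheel's axis when home.
- spanner: bystander: plain flat spanner, 170 mm
- marker: bystander: white marker pen with blue cap, 130 mm
- brush: bystander: brush, 180 mm
- card_box: bystander: small open white card box, 90 x 70 x 55 mm
- jar: bystander: small amber jar, 56 mm wide, 75 mm high
- screwdriver: bystander: screwdriver, 190 mm
- small_bone: bystander: small bone cast standing on end, 95 mm high

How it is judged:
On the way, in this order (a step that is already met when the one before it is completed fails the run):
1. the selector is flipped to tighten while the wrench is still off the clamp (value of joint selector above 0.65 rad and horizontal distance between ratchet_wrench and wheel_seat above 0.08 m), for 0.2 s.
2. the wrench's head lies flat and down over the wheel and has been let go, before the clamp is tightened (horizontal distance between ratchet_wrench and wheel_seat below 0.005 m and z of ratchet_wrench in the frame of wheel_seat below 0.004 m and angle between ratchet_wrench's own z axis and vertical below 0.08 rad and contact force between the fingers and ratchet_wrench below 0.1 N and value of joint clamp_wheel below 1.6 rad), for 0.2 s.
3. with the wrench on the wheel, the clamp is turned until its pad is home on the bone (value of joint clamp_wheel above 2.1 rad and horizontal distance between ratchet_wrench and wheel_seat below 0.006 m and z of ratchet_wrench in the frame of wheel_seat below 0.008 m), for 0.1 s.
At the end, for the whole second after the job is handed in: The clamp wheel is within 0.1 rad of its closed stop (pad within about 1.2 mm of home), the wrench lies flat and at rest over the wheel (within 5 mm, tilt under 0.08 rad), let go, with its selector on the tighten side (value of joint clamp_wheel above 2.1 rad and value of joint selector above 0.45 rad and horizontal distance between ratchet_wrench and wheel_seat below 0.005 m and z of ratchet_wrench in the frame of wheel_seat below 0.005 m and angle between ratchet_wrench's own z axis and vertical below 0.08 rad and linear speed of ratchet_wrench below 0.02 m/s); the robot touches nothing.
It fails at once if a bystander is pushed more than 40 mm (distance of any of spanner, marker, brush, card_box, jar, screwdriver, small_bone from where it was at the start of the episode above 0.04 m).
It also fails if it takes over 64 s, if anything falls off the work surface, if the arm or the gripper's body presses on something with over 40 N, if the wrist force passes 120 N, or if a joint passes its speed limit or range.

## Working session

There is one attempt and no reset: what is moved stays moved. The work goes in short steps, Python scripts to look and compute and a tool call to move; the robot and the scene stay as the last step left them, time stands still between calls to the robot, and variables do not carry over. Pictures are saved under pics/ and viewed, and the job is handed in when it is done.

Besides the shell and the picture viewer there is one more tool, called after "Request:" in YAML: its name, and indented under it one key for each argument. drive_tool: Moves the arm, as the interface text tells. Its arguments: {"type":"object","properties":{"commands":{"type":"array","items":{"type":"object","properties":{"x":{"type":"number"},"y":{"type":"number"},"z":{"type":"number"},"wx":{"type":"number"},"wy":{"type":"number"},"wz":{"type":"number"},"jaw":{"type":"number"}}}},"newtons":{"type":"number"}},"required":["commands"]}

```bash
ls; mkdir -p pics
python3 - <<'E'
from bench import r
import cv2,numpy as np
for n in("scene","top"):
    cv2.imwrite(f"pics/{n}0.png",r.grab_frame(n)); c=r.camera_info(n)
    print(n,c["fx"],c["fy"],c["cx"],c["cy"],c["dist_coeffs"]); print(np.round(c["view"],4))
s=r.read_state(); print(s)
E
```

```text
pics
scene 358.6808356936495 358.6808356936495 260.14573758258996 185.48620741198533 [-0.03492975  0.          0.          0.          0.        ]
[[-0.6921  0.7217  0.009   0.3001]
 [ 0.622   0.6027 -0.4998 -0.3962]
 [-0.3661 -0.3404 -0.8661  1.3109]
 [ 0.      0.      0.      1.    ]]
top 398.5804314972618 398.5804314972618 257.4900476458019 195.743251286751 [0.00495519 0.         0.         0.         0.        ]
[[ 0.0098 -0.9999  0.0133  0.131 ]
 [-0.9901 -0.0116 -0.1399  0.5654]
 [ 0.1401 -0.0118 -0.9901  1.0841]
 [ 0.      0.      0.      1.    ]]
{'t': 0.1, 'joints': array([ 9.79711207e-01,  2.63510529e-01, -4.88488396e-02,  1.25937501e+00,
        9.16254080e-06,  1.41553500e+00]), 'qd': array([ 0.00141356, -0.00227873,  0.00073788,  0.00027052, -0.00157929,
        0.00117278]), 'joint_torque': array([ 2.94095596e-03, -6.38576818e+01,  3.85064471e+01,  1.00627175e-02,
       -1.41397618e-04,  1.82871889e-05]), 'position': array([0.22158303, 0.47587907, 0.40426377]), 'orientation': array([[-9.06522537e-01,  4.22157091e-01, -5.30349640e-04],
       [ 4.22157396e-01,  9.06522220e-01, -7.73793701e-04],
       [ 1.54111235e-04, -9.25352452e-04, -9.99999560e-01]]), 'contact_force': array([ 0.40973966, -0.82234202, -0.11154484]), 'ft_torque': array([0.0730636 , 0.04297289, 0.02154608]), 'grip_width': 1.0011253542472491}
```

View pics/scene0.png

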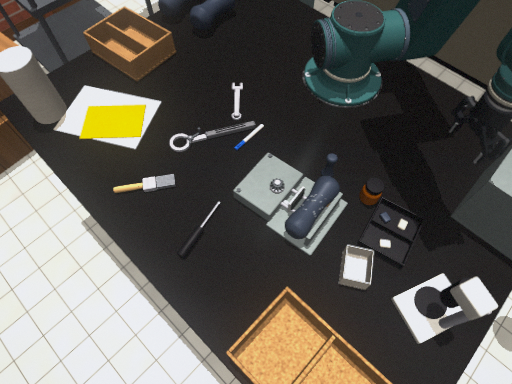

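View pics/top0.png

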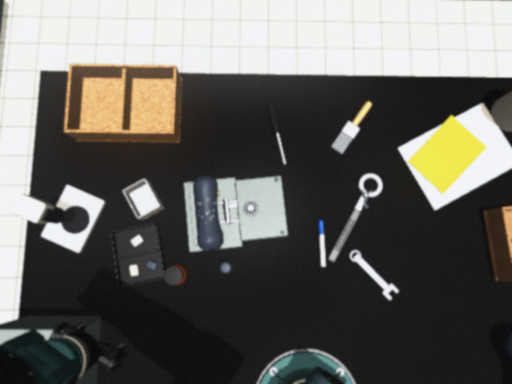

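The top view shows the wrench head near (371,185) and handle end (333,260), with the wheel at (251,208). The marker (322,243) and spanner (374,275) are close to the handle. I'll zoom in next.

```bash
cat > h.py <<'E'
import cv2,numpy as np
from bench import r
def cam(n):
    c=r.camera_info(n);K=np.array([[c["fx"],0,c["cx"]],[0,c["fy"],c["cy"]],[0,0,1]]);return K,np.array(c["dist_coeffs"]),np.array(c["view"])
def ray(n,uv):
    K,d,V=cam(n);p=cv2.undistortPoints(np.array([[uv]],float),K,d)[0,0]
    R=V[:3,:3];return -R.T@V[:3,3],R.T@np.array([p[0],p[1],1.])
def onz(n,uv,z):
    o,d=ray(n,uv);return o+d*(z-o[2])/d[2]
def proj(n,P):
    K,d,V=cam(n);return cv2.projectPoints(np.array(P,float).reshape(-1,3),cv2.Rodrigues(V[:3,:3])[0],V[:3,3],K,d)[0].reshape(-1,2)
def tri(uvs,uvt):
    o1,d1=ray("scene",uvs);o2,d2=ray("top",uvt)
    s=np.linalg.lstsq(np.stack([d1,-d2],1),o2-o1,rcond=None)[0]
    a=o1+s[0]*d1;b=o2+s[1]*d2;return (a+b)/2,np.linalg.norm(a-b)
def crop(img,x0,y0,w,h,s,name):
    cv2.imwrite(name,cv2.resize(img[y0:y0+h,x0:x0+w],None,fx=s,fy=s,interpolation=cv2.INTER_CUBIC))
E
python3 - <<'E'
from h import *
t=cv2.imread("pics/top0.png");s=cv2.imread("pics/scene0.png")
crop(t,300,160,110,110,5,"pics/t_w.png");crop(s,160,80,120,80,6,"pics/s_w.png")
crop(t,180,165,120,90,6,"pics/t_c.png");crop(s,225,145,130,110,5,"pics/s_c.png")
E
```

```text
(no output)
```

View pics/t_w.png

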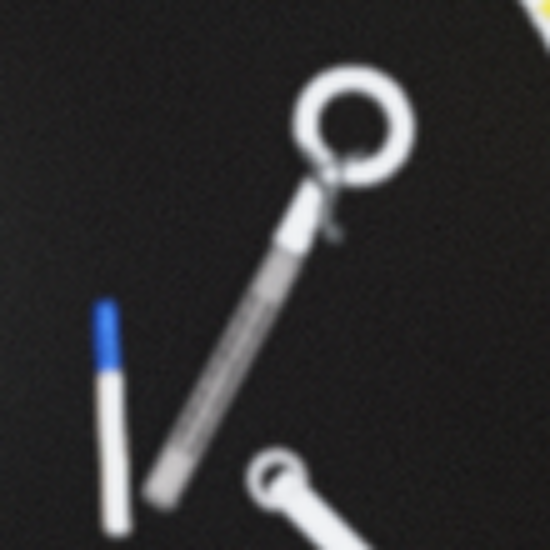

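View pics/s_w.png

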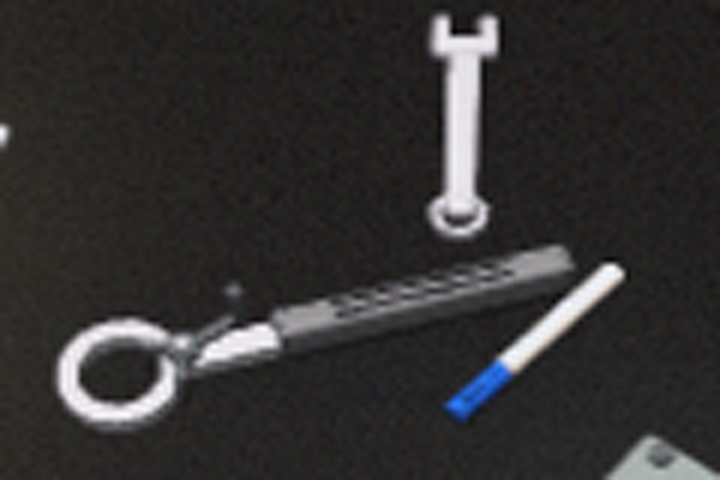

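View pics/t_c.png

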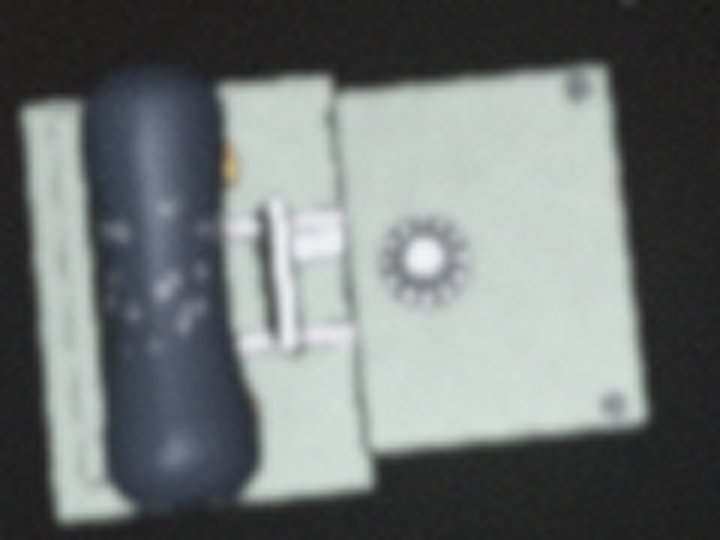

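View pics/s_c.png

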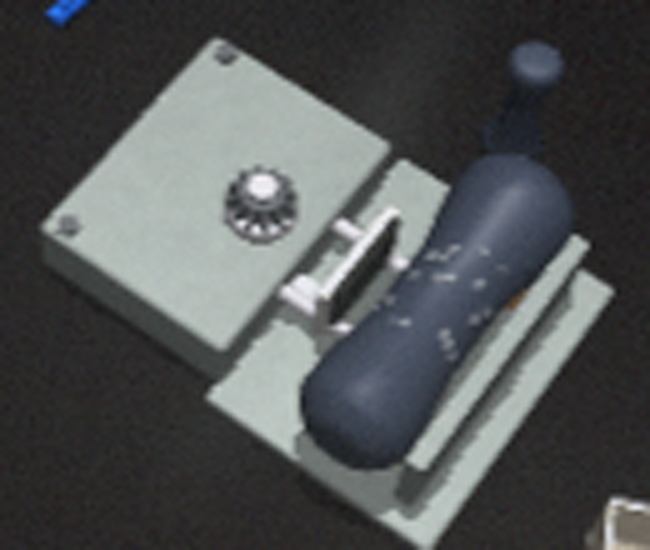

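Run:
```python
from h import *
t=cv2.imread("pics/top0.png");s=cv2.imread("pics/scene0.png")
def s2(p,x0,y0,k): return (np.array(p)+.5)/k-.5+np.array([x0,y0])
# head: bore centre/outer by ellipse on grey threshold
def head(img,n,x0,y0,w,h,z):
    g=cv2.resize(img[y0:y0+h,x0:x0+w],None,fx=8,fy=8,interpolation=cv2.INTER_CUBIC).max(2)
    m=(g>110).astype(np.uint8)
    cs,hi=cv2.findContours(m,cv2.RETR_CCOMP,cv2.CHAIN_APPROX_NONE)
    for c,q in zip(cs,hi[0]):
        if len(c)>80 and q[3]>=0:
            e=cv2.fitEllipse(c); c0=s2(e[0],x0,y0,8); print(n,"bore",c0,np.array(e[1])/8,onz(n,c0,z))
head(t,"top",350,165,45,42,.006); head(s,"scene",163,126,40,30,.006)
# triangulate with two centres later; handle end centre, top z=.020
for a in[(162,495),(290,255)]: print("t handle",onz("top",s2(a,300,160,5),.02))
for a in[(565,255),(283,322)]: print("s handle",onz("scene",s2(a,160,80,6),.02))
tab=tri(s2((233,290),160,80,6),s2((334,233),300,160,5));print("tab",tab)
# hub
def hub(img,n,x0,y0,w,h):
    g=img[y0:y0+h,x0:x0+w].min(2).astype(float);W=np.clip(g-215,0,None);yy,xx=np.mgrid[:h,:w]
    c=np.array([(xx*W).sum()/W.sum()+x0,(yy*W).sum()/W.sum()+y0]);print(n,"hub",c,W.sum());return c
a=hub(t,"top",243,200,16,15);b=hub(s,"scene",270,176,15,12)
print(tri(b,a),onz("top",a,.073),onz("scene",b,.073))
T=[(338,92),(607,64),(648,420),(372,453)]
P=[onz("top",s2(p,180,165,6),.045) for p in T]
S=[(390,148),(218,38),(42,230),(222,352)]
Q=[onz("scene",s2(p,225,145,5),.045) for p in S]
print(np.round(P,4));print(np.round(Q,4))
```

```text
top bore [370.20082283 184.71990967] [13.50521278 13.86646938] [ 0.604991   -0.19239599  0.006     ]
t handle [ 0.39077455 -0.07423711  0.02      ]
t handle [ 0.52708194 -0.14982654  0.02      ]
s handle [ 0.38866665 -0.07233773  0.02      ]
s handle [ 0.5269838  -0.14840329  0.02      ]
tab (array([ 0.53845628, -0.17108082,  0.03728487]), np.float64(0.0015078913715299406))
top hub [250.24275362 207.35144928] 276.0
scene hub [276.95435685 181.62240664] 241.0
(array([0.52762708, 0.1558945 , 0.07297788]), np.float64(0.0022180858974561093)) [0.52702427 0.15682887 0.073     ] [0.52820254 0.15494564 0.073     ]
[[0.6074 0.1983 0.045 ]
 [0.6223 0.072  0.045 ]
 [0.4556 0.0528 0.045 ]
 [0.4391 0.1797 0.045 ]]
[[0.4442 0.1816 0.045 ]
 [0.4571 0.0558 0.045 ]
 [0.6237 0.0751 0.045 ]
 [0.6084 0.2008 0.045 ]]
```

The two views agree:
- **Wheel:** about (0.528, 0.156).
- **Clamp yaw:** about 0.117 rad.
- **Wrench head:** (0.605, -0.192).
- **Handle direction:** 151°.
- **Tab:** (0.5385, -0.171, 0.037), on the loosen side, where the geometry predicts it.

Next is a planner for the moves.

```bash
cat >> h.py <<'E'
def plan(pos,yaw,n=None):
    """rows to reach TCP pos with tool down, tool x at world angle yaw(deg)"""
    from scipy.spatial.transform import Rotation as Ro, Slerp
    s=r.read_state();p0=np.array(s["position"]);R0=np.array(s["orientation"])
    y=np.radians(yaw);R1=np.array([[np.cos(y),np.sin(y),0],[np.sin(y),-np.cos(y),0],[0,0,-1]]).T
    R1=np.stack([[np.cos(y),np.sin(y),0],[np.sin(y),-np.cos(y),0],[0,0,-1]],1)
    rv=Ro.from_matrix(R0.T@R1).as_rotvec();d=np.array(pos)-p0
    dl=R0.T@d
    k=max(np.linalg.norm(d)/.038,np.linalg.norm(np.degrees(rv))/5,1);N=n or int(np.ceil(k))
    Rc=R0.copy();step=Ro.from_rotvec(rv/N)
    print("t",round(s["t"],2),"N",N,"dist",np.round(d*1e3,1),"turn",np.round(np.degrees(rv),1),"f",np.round(s["contact_force"],1),"w",round(float(s["grip_width"]),3),"j",np.round(s["joints"],2))
    for i in range(N):
        l=Rc.T@(d/N)/.04;w=np.degrees(rv/N)/5
        print("{"+",".join(f'"{a}":{v:.2f}' for a,v in zip(["x","y","z","wx","wy","wz"],[*l,*w]) if abs(v)>=.005)+"}")
        Rc=Rc@step.as_matrix()
H=np.array([.605,-.192]);U=np.radians(151.1)
def W(x,y=0,h=H,u=U): return h+x*np.array([np.cos(u),np.sin(u)])+y*np.array([-np.sin(u),np.cos(u)])
def P(xy,z): return [*xy,z]
E
python3 - <<'E'
from h import *
K,d,V=cam("top")
print(onz("scene",(np.array([115,372])+.5)/6-.5+[160,80],.006), W(.068,.042))
plan(P(W(.068,.042),.30),151.1)
E
```

```text
[ 0.60605946 -0.19733425  0.006     ] [ 0.52517055 -0.19590631]
t 0.1 N 20 dist [ 303.6 -671.8 -104.3] turn [-0.1 -0.   3.9] f [ 0.4 -0.8 -0.1] w 1.001 j [ 0.98  0.26 -0.05  1.26  0.    1.42]
{"x":-0.70,"y":-0.60,"z":0.13,"wz":0.04}
{"x":-0.70,"y":-0.60,"z":0.13,"wz":0.04}
{"x":-0.70,"y":-0.60,"z":0.13,"wz":0.04}
{"x":-0.70,"y":-0.59,"z":0.13,"wz":0.04}
{"x":-0.71,"y":-0.59,"z":0.13,"wz":0.04}
{"x":-0.71,"y":-0.59,"z":0.13,"wz":0.04}
{"x":-0.71,"y":-0.59,"z":0.13,"wz":0.04}
{"x":-0.71,"y":-0.58,"z":0.13,"wz":0.04}
{"x":-0.71,"y":-0.58,"z":0.13,"wz":0.04}
{"x":-0.72,"y":-0.58,"z":0.13,"wz":0.04}
{"x":-0.72,"y":-0.58,"z":0.13,"wz":0.04}
{"x":-0.72,"y":-0.57,"z":0.13,"wz":0.04}
{"x":-0.72,"y":-0.57,"z":0.13,"wz":0.04}
{"x":-0.72,"y":-0.57,"z":0.13,"wz":0.04}
{"x":-0.73,"y":-0.57,"z":0.13,"wz":0.04}
{"x":-0.73,"y":-0.56,"z":0.13,"wz":0.04}
{"x":-0.73,"y":-0.56,"z":0.13,"wz":0.04}
{"x":-0.73,"y":-0.56,"z":0.13,"wz":0.04}
{"x":-0.73,"y":-0.56,"z":0.13,"wz":0.04}
{"x":-0.74,"y":-0.55,"z":0.13,"wz":0.04}
```

Request:
drive_tool:
  commands:
    - {"x":-0.7,"y":-0.6,"z":0.13,"jaw":-1}
    - {"x":-0.7,"y":-0.6,"z":0.13,"jaw":-1}
    - {"x":-0.7,"y":-0.6,"z":0.13,"jaw":-1}
    - {"x":-0.7,"y":-0.6,"z":0.13,"jaw":-1}
    - {"x":-0.7,"y":-0.6,"z":0.13,"jaw":-1}
    - {"x":-0.7,"y":-0.6,"z":0.13,"jaw":-1}
    - {"x":-0.7,"y":-0.6,"z":0.13,"jaw":-1}
    - {"x":-0.7,"y":-0.6,"z":0.13,"jaw":-1}

```text
invalid input at $.commands[0]: expected keys x, y, z, wx, wy, wz, jaw
```

Request:
drive_tool:
  commands:
    - {"x":-0.7,"y":-0.6,"z":0.13,"jaw":-1}
    - {"x":-0.7,"y":-0.6,"z":0.13,"jaw":-1}
    - {"x":-0.7,"y":-0.6,"z":0.13,"jaw":-1}
    - {"x":-0.7,"y":-0.6,"z":0.13,"jaw":-1}
    - {"x":-0.7,"y":-0.6,"z":0.13,"jaw":-1}
    - {"x":-0.7,"y":-0.6,"z":0.13,"jaw":-1}
    - {"x":-0.7,"y":-0.6,"z":0.13,"jaw":-1}
    - {"x":-0.7,"y":-0.6,"z":0.13,"jaw":-1}

```text
invalid input at $.commands[0]: expected keys x, y, z, wx, wy, wz, jaw
```

Run:
```python
from h import *
plan(P(W(.068,.042),.30),151.1)
```

```text
t 0.1 N 20 dist [ 303.6 -671.8 -104.3] turn [-0.1 -0.   3.9] f [ 0.4 -0.8 -0.1] w 1.001 j [ 0.98  0.26 -0.05  1.26  0.    1.42]
{"x":-0.70,"y":-0.60,"z":0.13,"wz":0.04}
{"x":-0.70,"y":-0.60,"z":0.13,"wz":0.04}
{"x":-0.70,"y":-0.60,"z":0.13,"wz":0.04}
{"x":-0.70,"y":-0.59,"z":0.13,"wz":0.04}
{"x":-0.71,"y":-0.59,"z":0.13,"wz":0.04}
{"x":-0.71,"y":-0.59,"z":0.13,"wz":0.04}
{"x":-0.71,"y":-0.59,"z":0.13,"wz":0.04}
{"x":-0.71,"y":-0.58,"z":0.13,"wz":0.04}
{"x":-0.71,"y":-0.58,"z":0.13,"wz":0.04}
{"x":-0.72,"y":-0.58,"z":0.13,"wz":0.04}
{"x":-0.72,"y":-0.58,"z":0.13,"wz":0.04}
{"x":-0.72,"y":-0.57,"z":0.13,"wz":0.04}
{"x":-0.72,"y":-0.57,"z":0.13,"wz":0.04}
{"x":-0.72,"y":-0.57,"z":0.13,"wz":0.04}
{"x":-0.73,"y":-0.57,"z":0.13,"wz":0.04}
{"x":-0.73,"y":-0.56,"z":0.13,"wz":0.04}
{"x":-0.73,"y":-0.56,"z":0.13,"wz":0.04}
{"x":-0.73,"y":-0.56,"z":0.13,"wz":0.04}
{"x":-0.73,"y":-0.56,"z":0.13,"wz":0.04}
{"x":-0.74,"y":-0.55,"z":0.13,"wz":0.04}
```

All keys are needed in every row.

Request:
drive_tool:
  commands:
    - {"x":-0.7,"y":-0.6,"z":0.13,"wx":0,"wy":0,"wz":0,"jaw":-1}
    - {"x":-0.7,"y":-0.6,"z":0.13,"wx":0,"wy":0,"wz":0,"jaw":-1}
    - {"x":-0.7,"y":-0.6,"z":0.13,"wx":0,"wy":0,"wz":0,"jaw":-1}
    - {"x":-0.7,"y":-0.6,"z":0.13,"wx":0,"wy":0,"wz":0,"jaw":-1}
    - {"x":-0.7,"y":-0.6,"z":0.13,"wx":0,"wy":0,"wz":0,"jaw":-1}
    - {"x":-0.7,"y":-0.6,"z":0.13,"wx":0,"wy":0,"wz":0,"jaw":-1}
    - {"x":-0.7,"y":-0.6,"z":0.13,"wx":0,"wy":0,"wz":0,"jaw":-1}
    - {"x":-0.7,"y":-0.6,"z":0.13,"wx":0,"wy":0,"wz":0,"jaw":-1}

```text
t: 0.77
position: [0.3448, 0.2018, 0.3591]
orientation: [[-0.911, 0.412, -0.002], [0.412, 0.911, -0.0], [0.002, -0.001, -1.0]]
contact_force: [1.5, 0.5, -0.4]
grip_width: -0.002
```

Request:
drive_tool:
  commands:
    - {"x":-0.7,"y":-0.6,"z":0.13,"wx":0,"wy":0,"wz":0,"jaw":-1}
    - {"x":-0.7,"y":-0.6,"z":0.13,"wx":0,"wy":0,"wz":0,"jaw":-1}
    - {"x":-0.7,"y":-0.6,"z":0.13,"wx":0,"wy":0,"wz":0,"jaw":-1}
    - {"x":-0.7,"y":-0.6,"z":0.13,"wx":0,"wy":0,"wz":0,"jaw":-1}
    - {"x":-0.7,"y":-0.6,"z":0.13,"wx":0,"wy":0,"wz":0,"jaw":-1}
    - {"x":-0.7,"y":-0.6,"z":0.13,"wx":0,"wy":0,"wz":0,"jaw":-1}
    - {"x":-0.7,"y":-0.6,"z":0.13,"wx":0,"wy":0,"wz":0,"jaw":-1}
    - {"x":-0.7,"y":-0.6,"z":0.13,"wx":0,"wy":0,"wz":0,"jaw":-1}

```text
t: 1.43
position: [0.4712, -0.0811, 0.315]
orientation: [[-0.911, 0.413, -0.002], [0.413, 0.911, 0.0], [0.002, -0.001, -1.0]]
contact_force: [2.0, 0.9, 0.2]
grip_width: -0.003
```

Run:
```python
from h import *
plan(P(W(.068,.042),.27),151.1)
```

```text
t 1.43 N 4 dist [  54.  -114.9  -45. ] turn [-0.  -0.1  4.5] f [2.  0.9 0.2] w -0.003 j [-0.34  0.23 -0.34  1.   -0.    0.08]
{"x":-0.60,"y":-0.51,"z":0.28,"wy":-0.01,"wz":0.23}
{"x":-0.61,"y":-0.50,"z":0.28,"wy":-0.01,"wz":0.23}
{"x":-0.62,"y":-0.49,"z":0.28,"wy":-0.01,"wz":0.23}
{"x":-0.63,"y":-0.48,"z":0.28,"wy":-0.01,"wz":0.23}
```

Request:
drive_tool:
  commands:
    - {"x":-0.6,"y":-0.51,"z":0.28,"wx":0,"wy":0,"wz":0.23,"jaw":-1}
    - {"x":-0.61,"y":-0.5,"z":0.28,"wx":0,"wy":0,"wz":0.23,"jaw":-1}
    - {"x":-0.62,"y":-0.49,"z":0.28,"wx":0,"wy":0,"wz":0.23,"jaw":-1}
    - {"x":-0.63,"y":-0.48,"z":0.28,"wx":0,"wy":0,"wz":0.23,"jaw":-1}
    - {"x":0,"y":0,"z":0,"wx":0,"wy":0,"wz":0,"jaw":-1}

```text
t: 1.85
position: [0.5276, -0.2082, 0.2657]
orientation: [[-0.87, 0.493, -0.002], [0.493, 0.87, -0.0], [0.002, -0.001, -1.0]]
contact_force: [-1.4, 1.0, -0.9]
grip_width: 0.002
```

Run:
```python
from h import *
plan(P(W(.068,.042),.199),151.1,n=3)
s=r.grab_frame("scene");t=r.grab_frame("top");cv2.imwrite("pics/s1.png",s)
crop(s,140,60,150,110,5,"pics/s1c.png")
```

```text
t 1.85 N 3 dist [ -2.4  12.3 -66.7] turn [-0.1 -0.1 -0.6] f [-1.4  1.  -0.9] w 0.002 j [-0.52  0.41 -0.21  0.95 -0.   -0.  ]
{"x":0.07,"y":0.08,"z":0.56,"wy":-0.01,"wz":-0.04}
{"x":0.07,"y":0.08,"z":0.56,"wy":-0.01,"wz":-0.04}
{"x":0.07,"y":0.08,"z":0.56,"wy":-0.01,"wz":-0.04}
```

View pics/s1c.png

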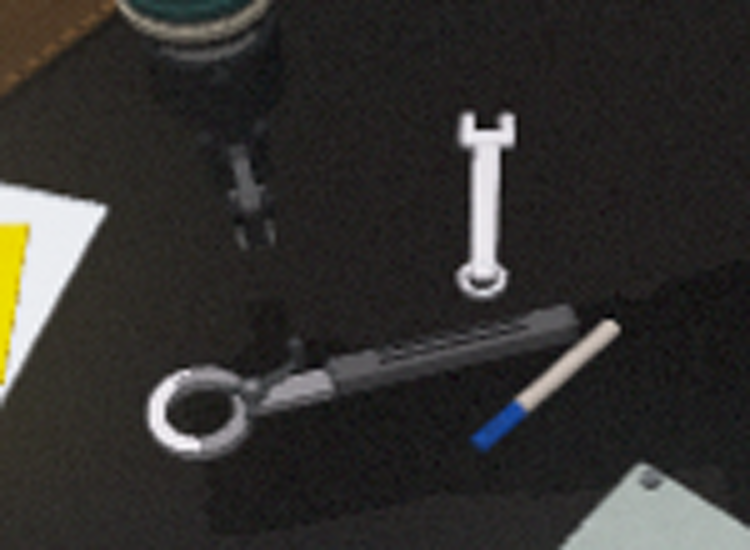

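The closed fingers are above the wrench's +y side at about crop (255,235). The tab is at crop (297,345) and its path is clear, so I'll go down.

Request:
drive_tool:
  commands:
    - {"x":0.07,"y":0.0,"z":0.56,"wx":0,"wy":0,"wz":0,"jaw":-1}
    - {"x":0.07,"y":0.0,"z":0.56,"wx":0,"wy":0,"wz":0,"jaw":-1}
    - {"x":0.07,"y":0.0,"z":0.5,"wx":0,"wy":0,"wz":0,"jaw":-1}
    - {"x":0,"y":0,"z":0,"wx":0,"wy":0,"wz":0,"jaw":-1}
    - {"x":0,"y":0,"z":0,"wx":0,"wy":0,"wz":0,"jaw":-1}

```text
t: 2.37
position: [0.5174, -0.1964, 0.2033]
orientation: [[-0.874, 0.487, -0.001], [0.487, 0.874, 0.001], [0.001, 0.0, -1.0]]
contact_force: [0.2, -1.0, 1.1]
grip_width: -0.002
```

Run:
```python
from h import *
plan(P(W(.068,.042),.199),151.1,n=1)
plan(P(W(.068,.008),.199),151.1,n=6)
s=r.grab_frame("scene")
crop(s,140,60,150,110,5,"pics/s2c.png")
```

```text
t 2.37 N 1 dist [ 7.8  0.5 -4.3] turn [ 0.  -0.1 -0.2] f [ 0.2 -1.   1.1] w -0.002 j [-0.51  0.45 -0.35  0.78  0.   -0.  ]
{"x":-0.16,"y":0.10,"z":0.11,"wy":-0.01,"wz":-0.04}
t 2.37 N 6 dist [24.2 30.2 -4.3] turn [ 0.  -0.1 -0.2] f [ 0.2 -1.   1.1] w -0.002 j [-0.51  0.45 -0.35  0.78  0.   -0.  ]
{"x":-0.03,"y":0.16,"z":0.02,"wz":-0.01}
{"x":-0.03,"y":0.16,"z":0.02,"wz":-0.01}
{"x":-0.03,"y":0.16,"z":0.02,"wz":-0.01}
{"x":-0.03,"y":0.16,"z":0.02,"wz":-0.01}
{"x":-0.03,"y":0.16,"z":0.02,"wz":-0.01}
{"x":-0.03,"y":0.16,"z":0.02,"wz":-0.01}
```

View pics/s2c.png

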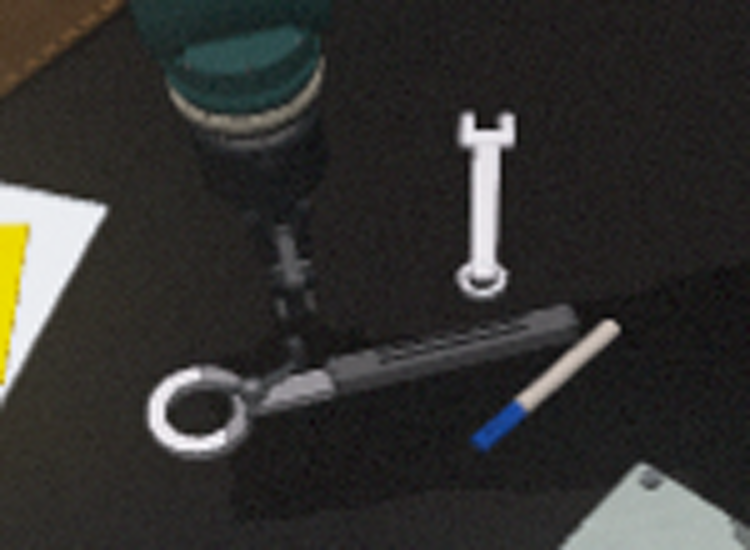

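Request:
drive_tool:
  commands:
    - {"x":-0.1,"y":0.16,"z":0.04,"wx":0,"wy":0,"wz":0,"jaw":-1}
    - {"x":-0.05,"y":0.16,"z":0.02,"wx":0,"wy":0,"wz":0,"jaw":-1}
    - {"x":0,"y":0.16,"z":0.02,"wx":0,"wy":0,"wz":0,"jaw":-1}
    - {"x":0,"y":0.16,"z":0,"wx":0,"wy":0,"wz":0,"jaw":-1}
    - {"x":0,"y":0.16,"z":0,"wx":0,"wy":0,"wz":0,"jaw":-1}
    - {"x":0,"y":0.1,"z":0,"wx":0,"wy":0,"wz":0,"jaw":-1}
    - {"x":0,"y":0,"z":0,"wx":0,"wy":0,"wz":0,"jaw":-1}

```text
t: 3.0
position: [0.5444, -0.1639, 0.2049]
orientation: [[-0.875, 0.485, 0.005], [0.485, 0.875, -0.002], [-0.006, 0.001, -1.0]]
contact_force: [0.8, -0.4, 0.6]
grip_width: -0.002
```

Run:
```python
from h import *
plan(P(W(.068,.008),.199),151.1,n=1)
s=r.grab_frame("scene")
crop(s,140,60,150,110,5,"pics/s3c.png")
```

```text
t 3.0 N 1 dist [-2.8 -2.3 -5.9] turn [ 0.   0.3 -0.1] f [ 0.8 -0.4  0.6] w -0.002 j [-0.44  0.47 -0.31  0.79  0.    0.07]
{"x":0.03,"y":-0.08,"z":0.15,"wx":0.01,"wy":0.06,"wz":-0.02}
```

View pics/s3c.png

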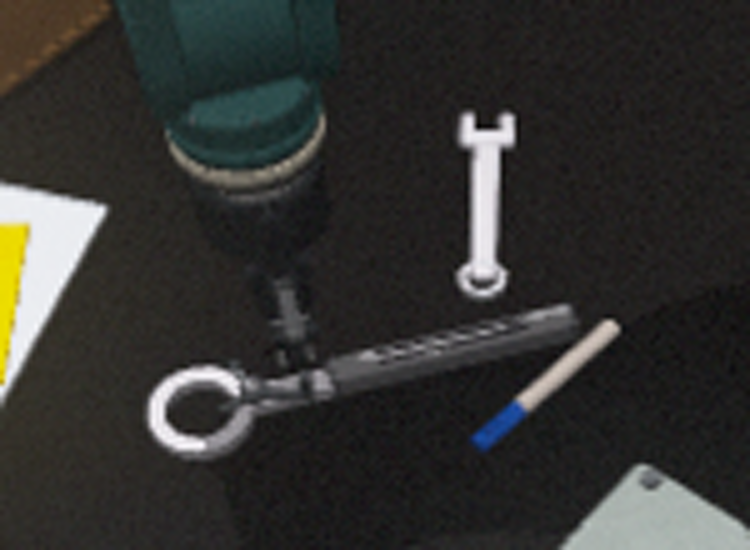

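The tab now appears at crop (322,380), on the far side, and the wrench hasn't moved. I'll back off and check.

Request:
drive_tool:
  commands:
    - {"x":0,"y":-0.4,"z":0,"wx":0,"wy":0,"wz":0,"jaw":-1}
    - {"x":0,"y":-0.4,"z":-0.3,"wx":0,"wy":0,"wz":0,"jaw":-1}
    - {"x":0,"y":-0.5,"z":-0.8,"wx":0,"wy":0,"wz":0,"jaw":-0.2}
    - {"x":0.3,"y":-0.5,"z":-0.8,"wx":0,"wy":0,"wz":0,"jaw":0.2}
    - {"x":0,"y":0,"z":-0.5,"wx":0,"wy":0,"wz":0,"jaw":0.2}

```text
t: 3.47
position: [0.4959, -0.2221, 0.2994]
orientation: [[-0.876, 0.482, -0.003], [0.482, 0.876, 0.002], [0.004, 0.001, -1.0]]
contact_force: [1.0, -1.2, 1.5]
grip_width: 0.419
```

Run:
```python
from h import *
plan(P(W(.105,0),.28),151.1)
s=r.grab_frame("scene");t=r.grab_frame("top")
a=cv2.resize(s[80:160,160:280],None,fx=5,fy=5,interpolation=2);b=cv2.resize(t[160:270,300:410],None,fx=5,fy=5,interpolation=2)
cv2.imwrite("pics/s4.png",a);cv2.imwrite("pics/t4.png",b)
```

```text
t 3.47 N 3 dist [ 17.2  80.8 -19.4] turn [ 0.  -0.2  0.1] f [ 1.  -1.2  1.5] w 0.419 j [-0.57  0.35 -0.22  1.01  0.   -0.07]
{"x":0.20,"y":0.66,"z":0.16,"wy":-0.01,"wz":0.01}
{"x":0.20,"y":0.66,"z":0.16,"wy":-0.01,"wz":0.01}
{"x":0.20,"y":0.66,"z":0.16,"wy":-0.01,"wz":0.01}
```

View pics/s4.png

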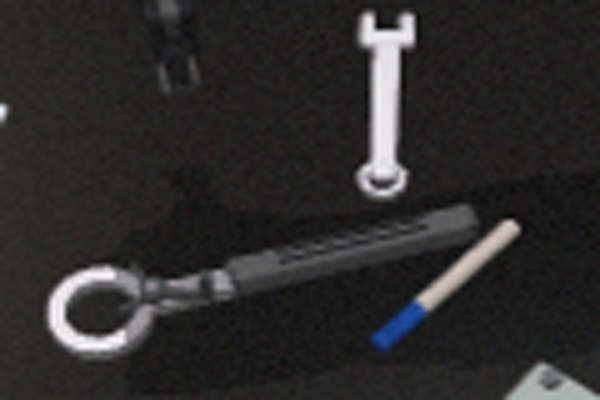

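View pics/t4.png

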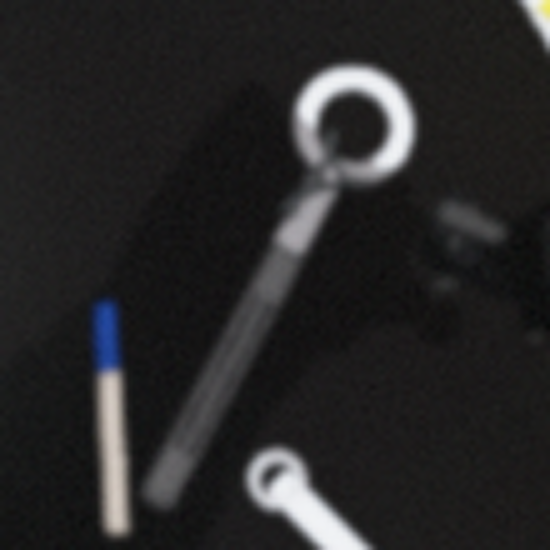

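Flipped: in the top view the tab sits at crop (292,210), left of the neck on the -y side, and the wrench is unmoved. Next I'll grasp near x=105.

Request:
drive_tool:
  commands:
    - {"x":0.2,"y":0.6,"z":0.1,"wx":0,"wy":0,"wz":0,"jaw":0.2}
    - {"x":0.2,"y":0.6,"z":0.1,"wx":0,"wy":0,"wz":0,"jaw":0.2}
    - {"x":0.1,"y":0.4,"z":0.1,"wx":0,"wy":0,"wz":0,"jaw":0.2}
    - {"x":0,"y":0,"z":0,"wx":0,"wy":0,"wz":0,"jaw":0.2}
    - {"x":0,"y":0,"z":0,"wx":0,"wy":0,"wz":0,"jaw":0.2}

```text
t: 3.98
position: [0.5118, -0.1548, 0.2868]
orientation: [[-0.875, 0.484, 0.003], [0.484, 0.875, -0.001], [-0.003, 0.001, -1.0]]
contact_force: [-0.5, -0.7, 0.3]
grip_width: 0.599
```

Run:
```python
from h import *
print(proj("top",P(W(.068,-.014),.038)), (np.array([292,210])+.5)/5-.5+[300,160])
plan(P(W(.105,0),.175),151.1)
```

```text
[[358.00294559 201.06311858]] [358.  201.6]
t 3.98 N 3 dist [   1.3   13.5 -111.8] turn [ 0.   0.2 -0.1] f [-0.5 -0.7  0.3] w 0.599 j [-0.45  0.34 -0.26  0.96  0.    0.06]
{"x":0.05,"y":0.10,"z":0.93,"wy":0.01}
{"x":0.05,"y":0.10,"z":0.93,"wy":0.01}
{"x":0.05,"y":0.10,"z":0.93,"wy":0.01}
```

The tab is within a pixel of its predicted tighten position. Descending.

Request:
drive_tool:
  commands:
    - {"x":0.05,"y":0.2,"z":0.5,"wx":0,"wy":0,"wz":0,"jaw":0.2}
    - {"x":0.05,"y":0.1,"z":0.6,"wx":0,"wy":0,"wz":0,"jaw":0.2}
    - {"x":0.05,"y":0,"z":0.5,"wx":0,"wy":0,"wz":0,"jaw":0.2}
    - {"x":0,"y":0,"z":0.4,"wx":0,"wy":0,"wz":0,"jaw":0.2}
    - {"x":0,"y":0,"z":0.2,"wx":0,"wy":0,"wz":0,"jaw":0.2}
    - {"x":0,"y":0,"z":0,"wx":0,"wy":0,"wz":0,"jaw":0.2}

```text
t: 4.48
position: [0.5128, -0.1442, 0.1948]
orientation: [[-0.874, 0.485, 0.004], [0.485, 0.874, -0.002], [-0.004, 0.0, -1.0]]
contact_force: [-0.2, -0.4, 0.2]
grip_width: 0.597
```

Run:
```python
from h import *
plan(P(W(.105,0),.175),151.1)
s=r.grab_frame("scene")
crop(s,140,60,150,110,5,"pics/s5c.png")
```

```text
t 4.48 N 1 dist [  0.3   2.9 -19.8] turn [ 0.   0.3 -0.1] f [-0.2 -0.4  0.2] w 0.597 j [-0.43  0.43 -0.41  0.72 -0.    0.08]
{"x":0.03,"y":0.07,"z":0.50,"wy":0.05,"wz":-0.03}
```

View pics/s5c.png

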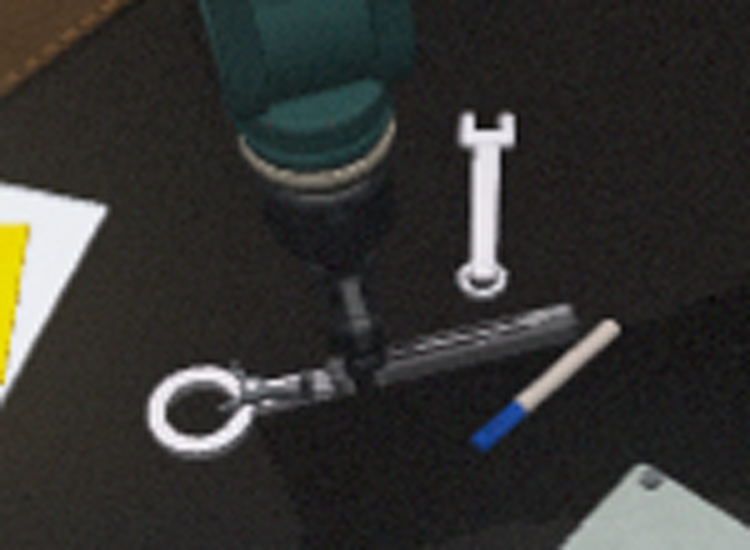

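The fingers straddle the handle near crop (360,360). I'll go down the last bit and close.

Request:
drive_tool:
  commands:
    - {"x":0,"y":0.07,"z":0.3,"wx":0,"wy":0,"wz":0,"jaw":0.2}
    - {"x":0,"y":0.05,"z":0.2,"wx":0,"wy":0,"wz":0,"jaw":0.2}
    - {"x":0,"y":0,"z":0.08,"wx":0,"wy":0,"wz":0,"jaw":0.2}
    - {"x":0,"y":0,"z":0,"wx":0,"wy":0,"wz":0,"jaw":-1}
    - {"x":0,"y":0,"z":0,"wx":0,"wy":0,"wz":0,"jaw":-1}
    - {"x":0,"y":0,"z":0,"wx":0,"wy":0,"wz":0,"jaw":-1}
    - {"x":0,"y":0,"z":0,"wx":0,"wy":0,"wz":0,"jaw":-1}
    - {"x":0,"y":0,"z":0,"wx":0,"wy":0,"wz":0,"jaw":-1}
  newtons: 100

```text
t: 5.2
position: [0.5169, -0.1421, 0.1763]
orientation: [[-0.874, 0.486, 0.009], [0.486, 0.874, -0.005], [-0.011, 0.0, -1.0]]
contact_force: [0.1, 0.7, -4.5]
grip_width: 0.207
```

Request:
drive_tool:
  commands:
    - {"x":0,"y":0,"z":-0.3,"wx":0,"wy":0,"wz":0,"jaw":-1}
    - {"x":0,"y":0,"z":-0.8,"wx":0,"wy":0,"wz":0,"jaw":-1}
    - {"x":0,"y":0,"z":-1,"wx":0,"wy":0,"wz":0,"jaw":-1}
    - {"x":0,"y":0,"z":-1,"wx":0,"wy":0,"wz":0,"jaw":-1}
    - {"x":0,"y":0,"z":-0.7,"wx":0,"wy":0,"wz":0,"jaw":-1}
    - {"x":0,"y":0,"z":0,"wx":0,"wy":0,"wz":0,"jaw":-1}

```text
t: 5.7
position: [0.5134, -0.1408, 0.3329]
orientation: [[-0.874, 0.487, 0.001], [0.487, 0.874, -0.001], [-0.002, -0.001, -1.0]]
contact_force: [1.4, 0.5, -3.9]
grip_width: 0.208
```

Run:
```python
from h import *
s=r.read_state();print(np.round(s["ft_torque"],2),s["joints"])
s=r.grab_frame("scene")
crop(s,140,30,150,110,5,"pics/s6c.png")
```

```text
[ 0.05  0.1  -0.02] [-4.20611201e-01  3.07154821e-01 -1.83659457e-01  1.07842556e+00
 -6.51665778e-04  8.76289183e-02]
```

View pics/s6c.png

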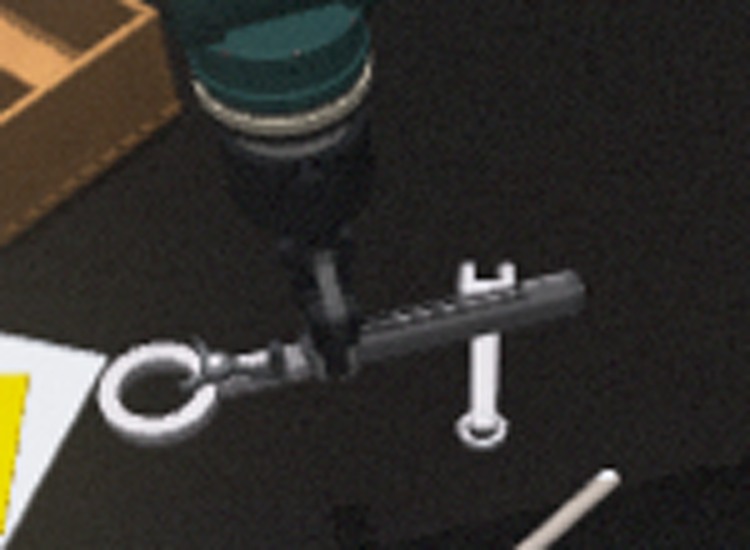

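The grip is firm and level. I'll carry it over the clamp while turning the handle to about 325°.

```bash
cat >> h.py <<'E'
C=np.array([.528,.156])
def G(phi,rad=.101,c=C): a=np.radians(phi);return c+rad*np.array([np.cos(a),np.sin(a)])
E
python3 - <<'E'
from h import *
plan(P(G(325),.32),325,n=36)
E
```

```text
t 5.75 N 36 dist [ 97.5 238.8 -10.8] turn [-0.000e+00 -1.000e-01 -1.741e+02] f [ 1.4  0.3 -3.9] w 0.207 j [-0.42  0.31 -0.19  1.07 -0.    0.09]
{"x":0.02,"y":0.18,"z":0.01,"wz":-0.97}
{"x":0.01,"y":0.18,"z":0.01,"wz":-0.97}
{"x":-0.01,"y":0.18,"z":0.01,"wz":-0.97}
{"x":-0.02,"y":0.18,"z":0.01,"wz":-0.97}
{"x":-0.04,"y":0.17,"z":0.01,"wz":-0.97}
{"x":-0.05,"y":0.17,"z":0.01,"wz":-0.97}
{"x":-0.07,"y":0.17,"z":0.01,"wz":-0.97}
{"x":-0.08,"y":0.16,"z":0.01,"wz":-0.97}
{"x":-0.09,"y":0.15,"z":0.01,"wz":-0.97}
{"x":-0.11,"y":0.14,"z":0.01,"wz":-0.97}
{"x":-0.12,"y":0.13,"z":0.01,"wz":-0.97}
{"x":-0.13,"y":0.12,"z":0.01,"wz":-0.97}
{"x":-0.14,"y":0.11,"z":0.01,"wz":-0.97}
{"x":-0.15,"y":0.10,"z":0.01,"wz":-0.97}
{"x":-0.16,"y":0.09,"z":0.01,"wz":-0.97}
{"x":-0.16,"y":0.07,"z":0.01,"wz":-0.97}
{"x":-0.17,"y":0.06,"z":0.01,"wz":-0.97}
{"x":-0.17,"y":0.05,"z":0.01,"wz":-0.97}
{"x":-0.18,"y":0.03,"z":0.01,"wz":-0.97}
{"x":-0.18,"y":0.02,"z":0.01,"wz":-0.97}
{"x":-0.18,"z":0.01,"wz":-0.97}
{"x":-0.18,"y":-0.01,"z":0.01,"wz":-0.97}
{"x":-0.18,"y":-0.03,"z":0.01,"wz":-0.97}
{"x":-0.17,"y":-0.04,"z":0.01,"wz":-0.97}
{"x":-0.17,"y":-0.06,"z":0.01,"wz":-0.97}
{"x":-0.16,"y":-0.07,"z":0.01,"wz":-0.97}
{"x":-0.16,"y":-0.09,"z":0.01,"wz":-0.97}
{"x":-0.15,"y":-0.10,"z":0.01,"wz":-0.97}
{"x":-0.14,"y":-0.11,"z":0.01,"wz":-0.97}
{"x":-0.13,"y":-0.12,"z":0.01,"wz":-0.97}
{"x":-0.12,"y":-0.13,"z":0.01,"wz":-0.97}
{"x":-0.11,"y":-0.14,"z":0.01,"wz":-0.97}
{"x":-0.10,"y":-0.15,"z":0.01,"wz":-0.97}
{"x":-0.08,"y":-0.16,"z":0.01,"wz":-0.97}
{"x":-0.07,"y":-0.17,"z":0.01,"wz":-0.97}
{"x":-0.05,"y":-0.17,"z":0.01,"wz":-0.97}
```

Request:
drive_tool:
  commands:
    - {"x":0.02,"y":0.18,"z":0,"wx":0,"wy":0,"wz":-0.5,"jaw":-1}
    - {"x":0.01,"y":0.18,"z":0,"wx":0,"wy":0,"wz":-1,"jaw":-1}
    - {"x":0,"y":0.18,"z":0,"wx":0,"wy":0,"wz":-1,"jaw":-1}
    - {"x":-0.02,"y":0.18,"z":0,"wx":0,"wy":0,"wz":-1,"jaw":-1}
    - {"x":-0.04,"y":0.17,"z":0,"wx":0,"wy":0,"wz":-1,"jaw":-1}
    - {"x":-0.05,"y":0.17,"z":0,"wx":0,"wy":0,"wz":-1,"jaw":-1}
    - {"x":-0.07,"y":0.17,"z":0,"wx":0,"wy":0,"wz":-1,"jaw":-1}
    - {"x":-0.08,"y":0.16,"z":0,"wx":0,"wy":0,"wz":-1,"jaw":-1}

```text
t: 6.42
position: [0.533, -0.0859, 0.3187]
orientation: [[-0.985, -0.17, -0.016], [-0.17, 0.986, 0.004], [0.015, 0.007, -1.0]]
contact_force: [0.3, -0.8, -4.8]
grip_width: 0.205
```

Request:
drive_tool:
  commands:
    - {"x":-0.1,"y":0.15,"z":0,"wx":0,"wy":0,"wz":-1,"jaw":-1}
    - {"x":-0.11,"y":0.14,"z":0,"wx":0,"wy":0,"wz":-1,"jaw":-1}
    - {"x":-0.12,"y":0.13,"z":0,"wx":0,"wy":0,"wz":-1,"jaw":-1}
    - {"x":-0.13,"y":0.12,"z":0,"wx":0,"wy":0,"wz":-1,"jaw":-1}
    - {"x":-0.14,"y":0.11,"z":0,"wx":0,"wy":0,"wz":-1,"jaw":-1}
    - {"x":-0.15,"y":0.1,"z":0,"wx":0,"wy":0,"wz":-1,"jaw":-1}
    - {"x":-0.16,"y":0.08,"z":0,"wx":0,"wy":0,"wz":-1,"jaw":-1}
    - {"x":-0.16,"y":0.07,"z":0,"wx":0,"wy":0,"wz":-1,"jaw":-1}

```text
t: 7.08
position: [0.5515, -0.0298, 0.3031]
orientation: [[-0.618, -0.785, -0.038], [-0.786, 0.618, 0.008], [0.018, 0.034, -0.999]]
contact_force: [0.2, 0.6, -5.4]
grip_width: 0.208
```

Run:
```python
from h import *
plan(P(G(325),.32),325)
```

```text
t 7.08 N 19 dist [ 59.2 127.8  16.9] turn [  2.3   0.8 -93.2] f [ 0.2  0.6 -5.4] w 0.208 j [-0.2   0.37 -0.16  1.07 -0.   -1.11]
{"x":-0.18,"y":0.04,"z":-0.02,"wx":0.02,"wy":0.01,"wz":-0.98}
{"x":-0.18,"y":0.03,"z":-0.02,"wx":0.02,"wy":0.01,"wz":-0.98}
{"x":-0.18,"y":0.01,"z":-0.02,"wx":0.02,"wy":0.01,"wz":-0.98}
{"x":-0.19,"z":-0.02,"wx":0.02,"wy":0.01,"wz":-0.98}
{"x":-0.18,"y":-0.02,"z":-0.02,"wx":0.02,"wy":0.01,"wz":-0.98}
{"x":-0.18,"y":-0.04,"z":-0.02,"wx":0.02,"wy":0.01,"wz":-0.98}
{"x":-0.18,"y":-0.05,"z":-0.02,"wx":0.02,"wy":0.01,"wz":-0.98}
{"x":-0.17,"y":-0.07,"z":-0.02,"wx":0.02,"wy":0.01,"wz":-0.98}
{"x":-0.17,"y":-0.08,"z":-0.02,"wx":0.02,"wy":0.01,"wz":-0.98}
{"x":-0.16,"y":-0.09,"z":-0.02,"wx":0.02,"wy":0.01,"wz":-0.98}
{"x":-0.15,"y":-0.11,"z":-0.02,"wx":0.02,"wy":0.01,"wz":-0.98}
{"x":-0.14,"y":-0.12,"z":-0.02,"wx":0.02,"wy":0.01,"wz":-0.98}
{"x":-0.13,"y":-0.13,"z":-0.02,"wx":0.02,"wy":0.01,"wz":-0.98}
{"x":-0.12,"y":-0.14,"z":-0.02,"wx":0.02,"wy":0.01,"wz":-0.98}
{"x":-0.11,"y":-0.15,"z":-0.02,"wx":0.02,"wy":0.01,"wz":-0.98}
{"x":-0.09,"y":-0.16,"z":-0.02,"wx":0.02,"wy":0.01,"wz":-0.98}
{"x":-0.08,"y":-0.17,"z":-0.02,"wx":0.02,"wy":0.01,"wz":-0.98}
{"x":-0.06,"y":-0.17,"z":-0.02,"wx":0.02,"wy":0.01,"wz":-0.98}
{"x":-0.05,"y":-0.18,"z":-0.02,"wx":0.02,"wy":0.01,"wz":-0.98}
```

Request:
drive_tool:
  commands:
    - {"x":-0.18,"y":0.04,"z":-0.08,"wx":0.1,"wy":0.05,"wz":-1,"jaw":-1}
    - {"x":-0.18,"y":0.03,"z":-0.08,"wx":0.1,"wy":0.05,"wz":-1,"jaw":-1}
    - {"x":-0.18,"y":0.01,"z":-0.08,"wx":0.1,"wy":0.05,"wz":-1,"jaw":-1}
    - {"x":-0.18,"y":0,"z":-0.08,"wx":0.1,"wy":0.05,"wz":-1,"jaw":-1}
    - {"x":-0.18,"y":-0.02,"z":-0.08,"wx":0.1,"wy":0.05,"wz":-1,"jaw":-1}
    - {"x":-0.18,"y":-0.04,"z":-0.08,"wx":0.1,"wy":0,"wz":-1,"jaw":-1}
    - {"x":-0.18,"y":-0.05,"z":-0.08,"wx":0.1,"wy":0,"wz":-1,"jaw":-1}
    - {"x":-0.17,"y":-0.07,"z":-0.08,"wx":0.1,"wy":0,"wz":-1,"jaw":-1}

```text
t: 7.75
position: [0.5733, 0.027, 0.3119]
orientation: [[0.069, -0.998, -0.003], [-0.997, -0.069, -0.033], [0.033, 0.005, -0.999]]
contact_force: [0.3, -0.8, -4.9]
grip_width: 0.207
```

Run:
```python
from h import *
plan(P(G(325),.32),325)
```

```text
t 7.75 N 11 dist [37.4 71.   8.1] turn [  1.1  -1.6 -51. ] f [ 0.3 -0.8 -4.9] w 0.207 j [-0.09  0.39 -0.12  1.07 -0.03 -1.73]
{"x":-0.15,"y":-0.10,"z":-0.02,"wx":0.02,"wy":-0.03,"wz":-0.93}
{"x":-0.15,"y":-0.11,"z":-0.02,"wx":0.02,"wy":-0.03,"wz":-0.93}
{"x":-0.14,"y":-0.12,"z":-0.02,"wx":0.02,"wy":-0.03,"wz":-0.93}
{"x":-0.13,"y":-0.13,"z":-0.02,"wx":0.02,"wy":-0.03,"wz":-0.93}
{"x":-0.12,"y":-0.14,"z":-0.02,"wx":0.02,"wy":-0.03,"wz":-0.93}
{"x":-0.10,"y":-0.15,"z":-0.02,"wx":0.02,"wy":-0.03,"wz":-0.93}
{"x":-0.09,"y":-0.16,"z":-0.02,"wx":0.02,"wy":-0.03,"wz":-0.93}
{"x":-0.08,"y":-0.16,"z":-0.02,"wx":0.02,"wy":-0.03,"wz":-0.93}
{"x":-0.07,"y":-0.17,"z":-0.02,"wx":0.02,"wy":-0.03,"wz":-0.93}
{"x":-0.05,"y":-0.17,"z":-0.02,"wx":0.02,"wy":-0.03,"wz":-0.93}
{"x":-0.04,"y":-0.18,"z":-0.02,"wx":0.02,"wy":-0.03,"wz":-0.93}
```

Request:
drive_tool:
  commands:
    - {"x":-0.15,"y":-0.1,"z":-0.07,"wx":0.05,"wy":-0.1,"wz":-1,"jaw":-1}
    - {"x":-0.15,"y":-0.11,"z":-0.07,"wx":0.05,"wy":-0.1,"wz":-1,"jaw":-1}
    - {"x":-0.14,"y":-0.12,"z":-0.07,"wx":0.05,"wy":-0.1,"wz":-1,"jaw":-1}
    - {"x":-0.13,"y":-0.13,"z":-0.07,"wx":0.05,"wy":-0.1,"wz":-1,"jaw":-1}
    - {"x":-0.12,"y":-0.14,"z":-0.07,"wx":0.05,"wy":-0.1,"wz":-1,"jaw":-1}
    - {"x":-0.1,"y":-0.15,"z":-0.07,"wx":0.05,"wy":-0.1,"wz":-1,"jaw":-1}
    - {"x":-0.09,"y":-0.16,"z":-0.07,"wx":0.05,"wy":-0.1,"wz":-1,"jaw":-1}
    - {"x":-0.08,"y":-0.16,"z":-0.07,"wx":0.05,"wy":-0.1,"wz":-1,"jaw":-1}

```text
t: 8.42
position: [0.5971, 0.0824, 0.3196]
orientation: [[0.72, -0.694, -0.02], [-0.693, -0.72, 0.045], [-0.045, -0.019, -0.999]]
contact_force: [0.8, 1.2, -4.8]
grip_width: 0.206
```

Run:
```python
from h import *
plan(P(G(325),.28),325)
```

```text
t 8.42 N 2 dist [ 13.6  15.7 -39.6] turn [-1.3  2.5 -8.9] f [ 0.8  1.2 -4.8] w 0.206 j [-0.01  0.44 -0.01  1.14  0.04 -2.38]
{"x":0.01,"y":-0.25,"z":0.50,"wx":-0.13,"wy":0.25,"wz":-0.89}
{"x":0.02,"y":-0.25,"z":0.50,"wx":-0.13,"wy":0.25,"wz":-0.89}
```

Request:
drive_tool:
  commands:
    - {"x":0,"y":-0.2,"z":0.1,"wx":-0.13,"wy":0.25,"wz":-0.6,"jaw":-1}
    - {"x":0,"y":-0.2,"z":0.2,"wx":-0.1,"wy":0.2,"wz":-0.4,"jaw":-1}
    - {"x":0,"y":0,"z":0.2,"wx":0,"wy":0,"wz":0,"jaw":-1}
    - {"x":0,"y":0,"z":0,"wx":0,"wy":0,"wz":0,"jaw":-1}
    - {"x":0,"y":0,"z":0,"wx":0,"wy":0,"wz":0,"jaw":-1}

```text
t: 8.83
position: [0.607, 0.0956, 0.2912]
orientation: [[0.783, -0.622, -0.013], [-0.622, -0.783, 0.003], [-0.012, 0.006, -1.0]]
contact_force: [-0.2, -1.1, -3.8]
grip_width: 0.209
```

Run:
```python
from h import *
plan(P(G(325),.28),325,n=2)
s=r.grab_frame("scene");t=r.grab_frame("top")
cv2.imwrite("pics/s7f.png",s);cv2.imwrite("pics/t7f.png",t)
crop(t,180,140,140,110,5,"pics/t7.png");crop(s,215,110,150,130,5,"pics/s7.png")
```

```text
t 8.83 N 2 dist [  3.8   2.4 -11.2] turn [ 0.3  0.7 -3.4] f [-0.2 -1.1 -3.8] w 0.209 j [ 0.02  0.47 -0.03  1.08  0.   -2.45]
{"x":0.02,"y":-0.05,"z":0.14,"wx":0.03,"wy":0.07,"wz":-0.34}
{"x":0.02,"y":-0.05,"z":0.14,"wx":0.03,"wy":0.07,"wz":-0.34}
```

View pics/t7.png

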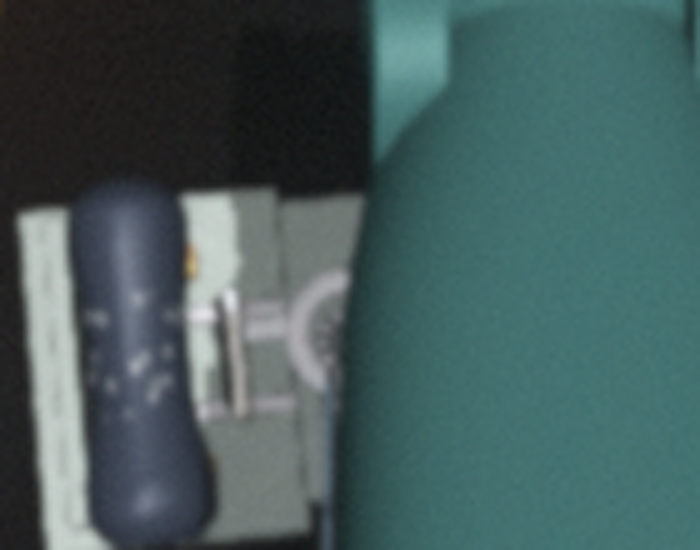

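View pics/s7.png

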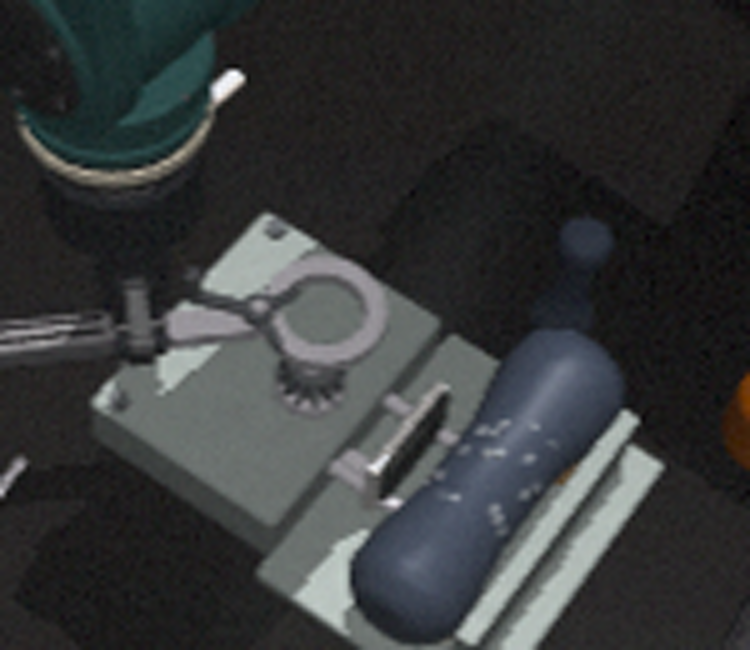

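Run:
```python
from h import *
s=cv2.imread("pics/s7f.png");st=r.read_state()
p=np.array(st["position"]);R=np.array(st["orientation"])
h=p-.101*R[:,0]+R[:,2]*(.1763-.012)   # top-of-ring centre
print("pred head top",h, "proj",proj("scene",h))
x0,y0=262,155;g=cv2.resize(s[y0:y0+35,x0:x0+38],None,fx=16,fy=16,interpolation=2)
hsv=cv2.cvtColor(g,cv2.COLOR_BGR2HSV);gg=g[:,:,2].astype(int)
# ring is pinkish grey: red vs green
d=g[:,:,2].astype(int)-g[:,:,1];m=((d>2)&(gg>95)).astype(np.uint8)
cv2.imwrite("pics/m7.png",np.hstack([g,cv2.cvtColor(m*255,cv2.COLOR_GRAY2BGR)])[:, :].copy()[::2,::2])
```

```text
pred head top [0.52585499 0.15869302 0.12862885] proj [[279.62704322 171.26205642]]
```

View pics/m7.png

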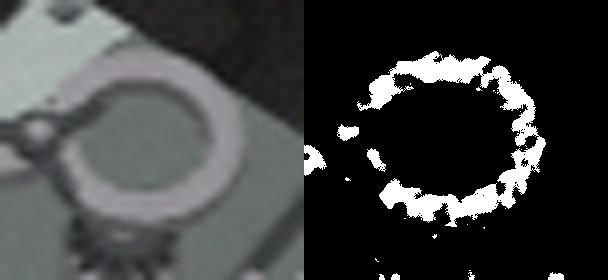

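The bore centre appears at scene (279.4,171.4), against a predicted (279.6,171.3), so the grip model holds. I'll go down to just above the wheel and check again.

Request:
drive_tool:
  commands:
    - {"x":0.04,"y":-0.05,"z":0.25,"wx":0.03,"wy":0.07,"wz":-0.3,"jaw":-1}
    - {"x":0.03,"y":-0.05,"z":0.25,"wx":0.03,"wy":0.07,"wz":-0.3,"jaw":-1}
    - {"x":0,"y":0,"z":0.1,"wx":0,"wy":0,"wz":0,"jaw":-1}
    - {"x":0,"y":0,"z":0,"wx":0,"wy":0,"wz":0,"jaw":-1}
    - {"x":0,"y":0,"z":0,"wx":0,"wy":0,"wz":0,"jaw":-1}

```text
t: 9.35
position: [0.6113, 0.0953, 0.2687]
orientation: [[0.812, -0.583, 0.002], [-0.583, -0.812, 0.001], [0.001, -0.002, -1.0]]
contact_force: [0.3, -0.1, -4.9]
grip_width: 0.208
```

```bash
cat > look.py <<'E'
from h import *
import sys
n=sys.argv[1]
st=r.read_state();p=np.array(st["position"]);R=np.array(st["orientation"])
h=p-.101*R[:,0]+R[:,2]*.1763
print("pred head underside",np.round(h,4),"tilt",np.round(R[:,2],3),"yaw",np.degrees(np.arctan2(R[1,0],R[0,0]))%360)
s=r.grab_frame("scene");cv2.imwrite(f"pics/s{n}f.png",s)
x0,y0=int(sys.argv[2]),int(sys.argv[3])
g=cv2.resize(s[y0:y0+48,x0:x0+60],None,fx=12,fy=12,interpolation=2)
pt=proj("scene",h-R[:,2]*.012)[0];q=((pt-[x0,y0]+.5)*12-.5).astype(int)
print("proj",pt,"crop",q)
cv2.imwrite(f"pics/s{n}.png",g)
E
python3 look.py 8 250 150
```

```text
pred head underside [0.5297 0.1544 0.0923] tilt [ 0.002  0.001 -1.   ] yaw 324.31705665682813
proj [277.00816308 175.9619153 ] crop [329 317]
```

View pics/s8.png

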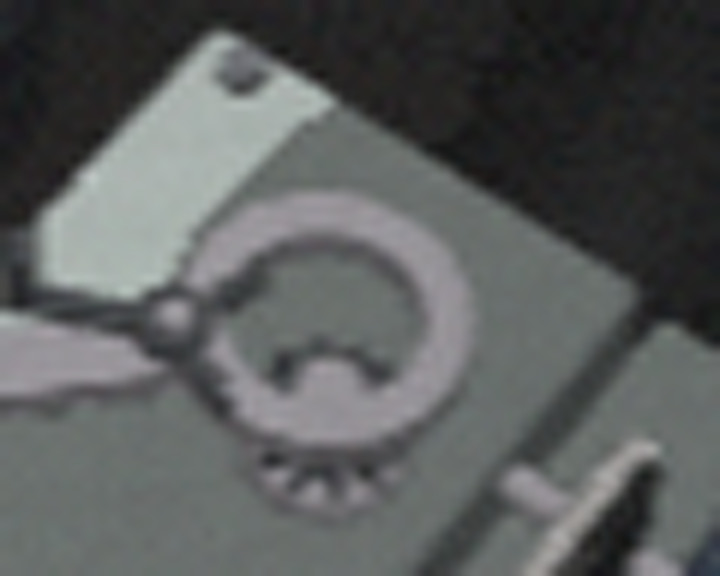

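The ring's top face spans columns 188–472 and rows 190–452 in the crop, so its centre is (330,321) against a predicted (329,317). I need a shift of about 2 mm before going down over the teeth.

Request:
drive_tool:
  commands:
    - {"x":-0.05,"y":0.02,"z":0.15,"wx":0,"wy":0,"wz":0,"jaw":-1}
    - {"x":0,"y":0,"z":0.2,"wx":0,"wy":0,"wz":0,"jaw":-1}
    - {"x":0,"y":0,"z":0.2,"wx":0,"wy":0,"wz":0,"jaw":-1}
    - {"x":0,"y":0,"z":0.15,"wx":0,"wy":0,"wz":0,"jaw":-1}
    - {"x":0,"y":0,"z":0,"wx":0,"wy":0,"wz":0,"jaw":-1}

```text
t: 9.82
position: [0.6091, 0.0957, 0.2394]
orientation: [[0.811, -0.585, 0.004], [-0.585, -0.811, 0.001], [0.003, -0.003, -1.0]]
contact_force: [-0.4, -0.5, -5.6]
grip_width: 0.204
```

```bash
python3 look.py 9 250 155
```

```text
pred head underside [0.5278 0.155  0.0628] tilt [ 0.004  0.001 -1.   ] yaw 324.20861907167523
proj [277.08805239 181.20161488] crop [330 319]
```

View pics/s9.png

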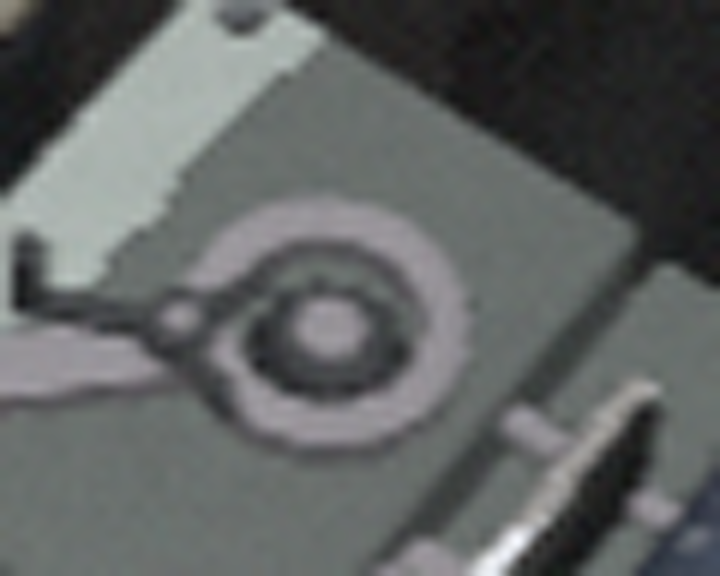

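The hub is at (330,326) and the ring centre at (330,322). The 1.8 mm height difference accounts for the gap, so it's centred. Lowering now.

Request:
drive_tool:
  commands:
    - {"x":0,"y":0,"z":0.15,"wx":0,"wy":0,"wz":0,"jaw":-1}
    - {"x":0,"y":0,"z":0.15,"wx":0,"wy":0,"wz":0,"jaw":-1}
    - {"x":0,"y":0,"z":0.08,"wx":0,"wy":0,"wz":0,"jaw":-1}
    - {"x":0,"y":0,"z":0,"wx":0,"wy":0,"wz":0,"jaw":-1}

```text
t: 10.2
position: [0.6096, 0.0961, 0.2236]
orientation: [[0.811, -0.585, 0.005], [-0.585, -0.811, 0.002], [0.003, -0.005, -1.0]]
contact_force: [1.7, 1.6, -4.1]
grip_width: 0.208
```

```bash
python3 look.py 10 250 155
```

```text
pred head underside [0.5286 0.1556 0.047 ] tilt [ 0.005  0.002 -1.   ] yaw 324.20132842707716
proj [276.77138979 184.35135267] crop [326 357]
```

View pics/s10.png

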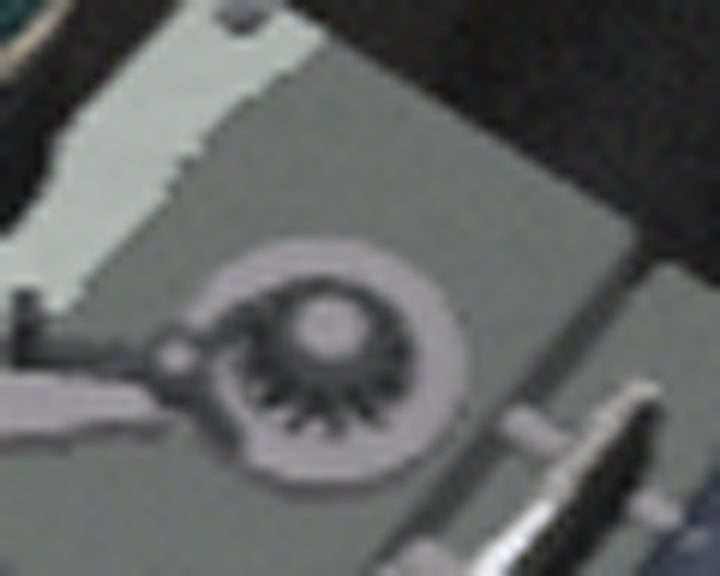

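Request:
drive_tool:
  commands:
    - {"x":0,"y":0,"z":0.05,"wx":0,"wy":0,"wz":0,"jaw":-1}
    - {"x":0,"y":0,"z":0.02,"wx":0,"wy":0,"wz":0,"jaw":-1}
    - {"x":0,"y":0,"z":0,"wx":0,"wy":0,"wz":0,"jaw":-1}
    - {"x":0,"y":0,"z":0,"wx":0,"wy":0,"wz":0,"jaw":0}
    - {"x":0,"y":0,"z":-0.05,"wx":0,"wy":0,"wz":0,"jaw":0}
    - {"x":0,"y":0,"z":-0.05,"wx":0,"wy":0,"wz":0,"jaw":0}
    - {"x":0,"y":0,"z":-0.05,"wx":0,"wy":0,"wz":0,"jaw":0}

```text
t: 10.83
position: [0.61, 0.0959, 0.2286]
orientation: [[0.811, -0.585, 0.008], [-0.585, -0.811, 0.002], [0.005, -0.006, -1.0]]
contact_force: [0.8, 0.4, 0.6]
grip_width: 0.499
```

```bash
python3 look.py 11 232 155
```

```text
pred head underside [0.5294 0.1552 0.0518] tilt [ 0.008  0.002 -1.   ] yaw 324.213442536886
proj [276.58932792 183.59722094] crop [540 348]
```

View pics/s11.png

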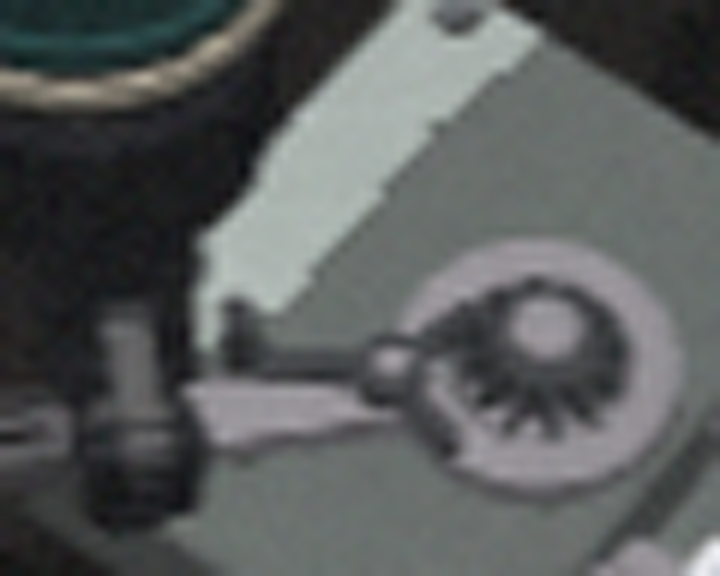

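Request:
drive_tool:
  commands:
    - {"x":0,"y":0,"z":-0.3,"wx":0,"wy":0,"wz":0,"jaw":0}
    - {"x":0,"y":0,"z":-0.6,"wx":0,"wy":0,"wz":0,"jaw":0}
    - {"x":0,"y":0,"z":-0.3,"wx":0,"wy":0,"wz":0,"jaw":0}
    - {"x":0,"y":0,"z":0,"wx":0,"wy":0,"wz":0,"jaw":0}

```text
t: 11.22
position: [0.6096, 0.0957, 0.2791]
orientation: [[0.811, -0.585, 0.008], [-0.585, -0.811, 0.001], [0.005, -0.005, -1.0]]
contact_force: [0.5, 0.0, 0.0]
grip_width: 0.497
```

```bash
python3 look.py 12 232 155
python3 - <<'E'
from h import *
print((proj("scene",[.528,.1555,.057])[0]-[232,155]+.5)*12)
s=cv2.imread("pics/s12f.png");crop(s,150,110,160,120,5,"pics/s12b.png")
plan(P(G(324.2,.215),.27),324.2)
E
```

```text
pred head underside [0.529  0.1549 0.1022] tilt [ 0.008  0.001 -1.   ] yaw 324.2111681937431
proj [277.53585701 173.97788236] crop [551 233]
[544.40559192 360.88023224]
t 11.27 N 3 dist [ 92.9 -65.4  -8.2] turn [-0.3 -0.3  0. ] f [ 0.7 -0.1 -0.7] w 0.499 j [ 0.02  0.48 -0.06  1.02  0.   -2.49]
{"x":0.95,"y":-0.01,"z":0.07,"wx":-0.02,"wy":-0.02}
{"x":0.95,"y":-0.01,"z":0.07,"wx":-0.02,"wy":-0.02}
{"x":0.95,"y":-0.01,"z":0.07,"wx":-0.02,"wy":-0.02}
```

View pics/s12b.png

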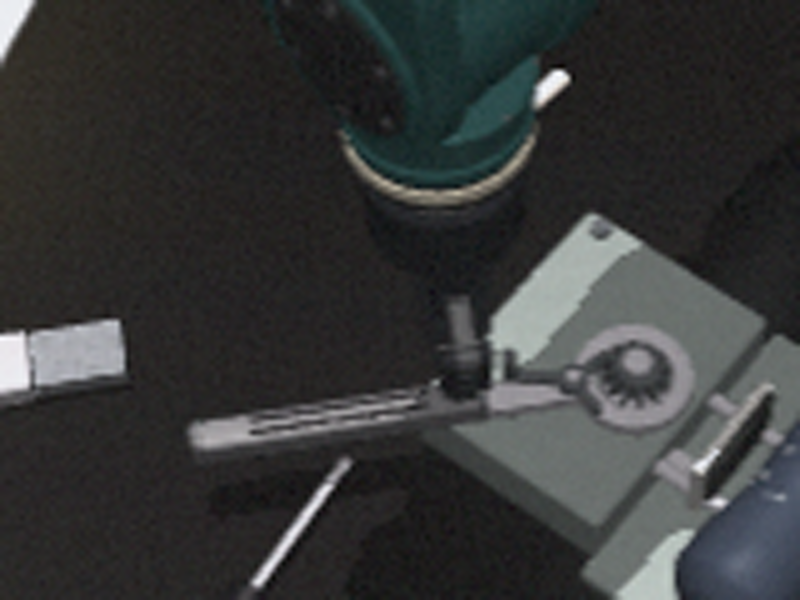

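View pics/s12.png

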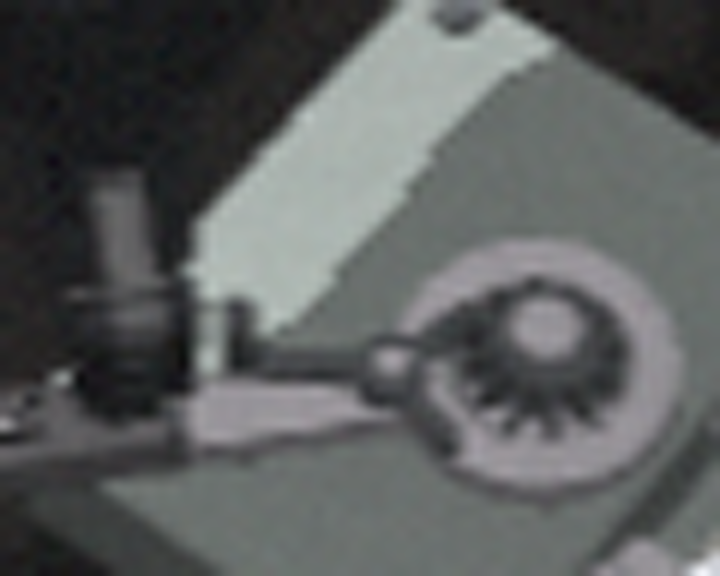

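The wrench is seated: ring centre (543,365) against an expected (544,361), the same small bias as before. Moving out over the far handle.

Request:
drive_tool:
  commands:
    - {"x":0.95,"y":0,"z":-0.02,"wx":0,"wy":0,"wz":0,"jaw":0}
    - {"x":0.95,"y":0,"z":-0.02,"wx":0,"wy":0,"wz":0,"jaw":0}
    - {"x":0.8,"y":0,"z":-0.02,"wx":0,"wy":0,"wz":0,"jaw":0}
    - {"x":0,"y":0,"z":0,"wx":0,"wy":0,"wz":0,"jaw":0}
    - {"x":0,"y":0,"z":0,"wx":0,"wy":0,"wz":0,"jaw":0}

```text
t: 11.68
position: [0.6986, 0.0306, 0.2764]
orientation: [[0.812, -0.583, 0.002], [-0.583, -0.812, 0.001], [0.001, -0.002, -1.0]]
contact_force: [0.8, 0.4, -0.1]
grip_width: 0.497
```

Run:
```python
from h import *
plan(P(G(324.2,.215),.214),324.2,n=3)
s=r.grab_frame("scene");crop(s,150,110,160,120,5,"pics/s13b.png")
```

```text
t 11.68 N 3 dist [  3.8  -0.3 -62.4] turn [-0.1 -0.1  0.1] f [ 0.8  0.4 -0.1] w 0.497 j [-0.07  0.62  0.19  1.14  0.   -2.59]
{"x":0.03,"y":-0.02,"z":0.52,"wx":-0.01,"wz":0.01}
{"x":0.03,"y":-0.02,"z":0.52,"wx":-0.01,"wz":0.01}
{"x":0.03,"y":-0.02,"z":0.52,"wx":-0.01,"wz":0.01}
```

View pics/s13b.png

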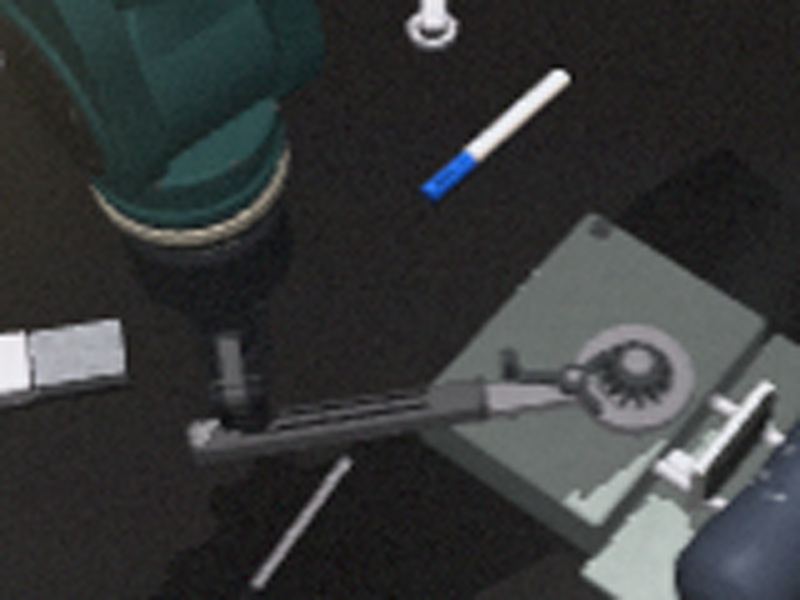

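The fingers hover over the handle at crop (240,420), at about x = 0.21 m along it. I'll go down and close loosely around it.

Request:
drive_tool:
  commands:
    - {"x":0.03,"y":0,"z":0.5,"wx":0,"wy":0,"wz":0,"jaw":0}
    - {"x":0.03,"y":0,"z":0.5,"wx":0,"wy":0,"wz":0,"jaw":0}
    - {"x":0.03,"y":0,"z":0.4,"wx":0,"wy":0,"wz":0,"jaw":0}
    - {"x":0,"y":0,"z":0.15,"wx":0,"wy":0,"wz":0,"jaw":-0.2}
    - {"x":0,"y":0,"z":0,"wx":0,"wy":0,"wz":0,"jaw":-0.44}
    - {"x":0,"y":0,"z":0,"wx":0,"wy":0,"wz":0,"jaw":-0.44}
  newtons: 20

```text
t: 12.23
position: [0.6978, 0.0317, 0.2109]
orientation: [[0.814, -0.581, -0.0], [-0.581, -0.814, 0.002], [-0.001, -0.001, -1.0]]
contact_force: [-0.3, 1.0, 0.5]
grip_width: 0.28
```

```bash
cat >> h.py <<'E'
def arc(phi1,rad=.215,z=.213,n=8,lead=5.0):
    """n rows about the wheel axis, tool-frame rows of constant form"""
    s=r.read_state();p=np.array(s["position"]);R=np.array(s["orientation"])
    ph=np.degrees(np.arctan2(p[1]-C[1],p[0]-C[0]))%360;rr=np.hypot(*(p[:2]-C))
    yaw=np.degrees(np.arctan2(R[1,0],R[0,0]))%360
    print("t",round(s["t"],2),"phi",round(ph,1),"yaw",round(yaw,1),"rad",round(rr,4),"z",round(p[2],4),"tilt tool x,y",np.round(R[2,:2],3),"f",np.round(s["contact_force"],1),"w",round(float(s["grip_width"]),3),"j",np.round(s["joints"],2))
E
python3 - <<'E'
from h import *
arc(0)
E
```

```text
t 12.23 phi 323.8 yaw 324.5 rad 0.2105 z 0.2109 tilt tool x,y [-0.001 -0.001] f [-0.3  1.   0.5] w 0.28 j [-0.07  0.66  0.09  1.    0.   -2.59]
```

Request:
drive_tool:
  commands:
    - {"x":-0.01,"y":0.15,"z":0,"wx":0,"wy":0,"wz":0.3,"jaw":-0.44}
    - {"x":-0.02,"y":0.3,"z":-0.02,"wx":0,"wy":0,"wz":0.65,"jaw":-0.44}
    - {"x":-0.02,"y":0.35,"z":-0.02,"wx":0,"wy":0,"wz":0.76,"jaw":-0.44}
    - {"x":-0.02,"y":0.35,"z":-0.02,"wx":0,"wy":0,"wz":0.76,"jaw":-0.44}
    - {"x":-0.02,"y":0.35,"z":-0.02,"wx":0,"wy":0,"wz":0.76,"jaw":-0.44}
    - {"x":-0.02,"y":0.35,"z":-0.02,"wx":0,"wy":0,"wz":0.76,"jaw":-0.44}

```text
t: 12.73
position: [0.6422, -0.0184, 0.22]
orientation: [[0.553, -0.833, 0.007], [-0.833, -0.553, 0.001], [0.003, -0.007, -1.0]]
contact_force: [0.2, 0.1, 0.2]
grip_width: 0.278
```

Run:
```python
from h import *
arc(0)
s=r.grab_frame("scene");crop(s,150,110,160,120,5,"pics/s14b.png")
```

```text
t 12.73 phi 303.2 yaw 303.6 rad 0.2085 z 0.22 tilt tool x,y [ 0.003 -0.007] f [0.2 0.1 0.2] w 0.278 j [-0.16  0.56 -0.08  0.92  0.   -2.31]
```

View pics/s14b.png

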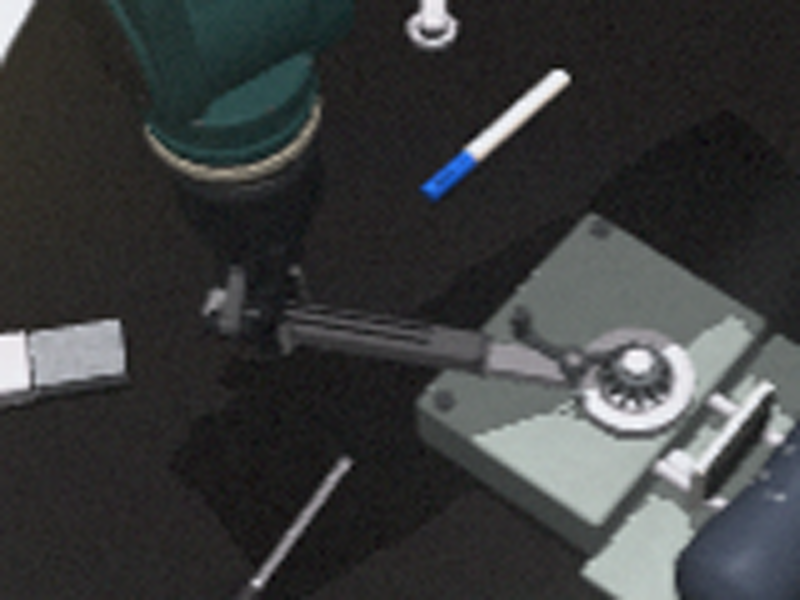

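The handle is swinging with the gripper and the head stays put at crop (638,380). Continuing.

Request:
drive_tool:
  commands:
    - {"x":0,"y":0.3,"z":0.08,"wx":0,"wy":0,"wz":0.65,"jaw":-0.44}
    - {"x":0,"y":0.41,"z":0.06,"wx":0,"wy":0,"wz":0.88,"jaw":-0.44}
    - {"x":0,"y":0.41,"z":0.02,"wx":0,"wy":0,"wz":0.88,"jaw":-0.44}
    - {"x":0,"y":0.41,"z":0.02,"wx":0,"wy":0,"wz":0.88,"jaw":-0.44}
    - {"x":0,"y":0.41,"z":0.02,"wx":0,"wy":0,"wz":0.88,"jaw":-0.44}
    - {"x":0,"y":0.41,"z":0.02,"wx":0,"wy":0,"wz":0.88,"jaw":-0.44}
    - {"x":0,"y":0.41,"z":0.02,"wx":0,"wy":0,"wz":0.88,"jaw":-0.44}

```text
t: 13.37
position: [0.5387, -0.0577, 0.2174]
orientation: [[0.042, -0.999, 0.028], [-0.999, -0.042, 0.004], [-0.003, -0.028, -1.0]]
contact_force: [4.4, 2.9, 0.4]
grip_width: 0.278
```

Run:
```python
from h import *
arc(0)
s=r.grab_frame("scene");crop(s,150,90,160,120,5,"pics/s15b.png")
```

```text
t 13.37 phi 272.9 yaw 272.4 rad 0.214 z 0.2174 tilt tool x,y [-0.003 -0.028] f [4.4 2.9 0.4] w 0.278 j [-0.26  0.41 -0.37  0.76  0.01 -1.87]
```

View pics/s15b.png

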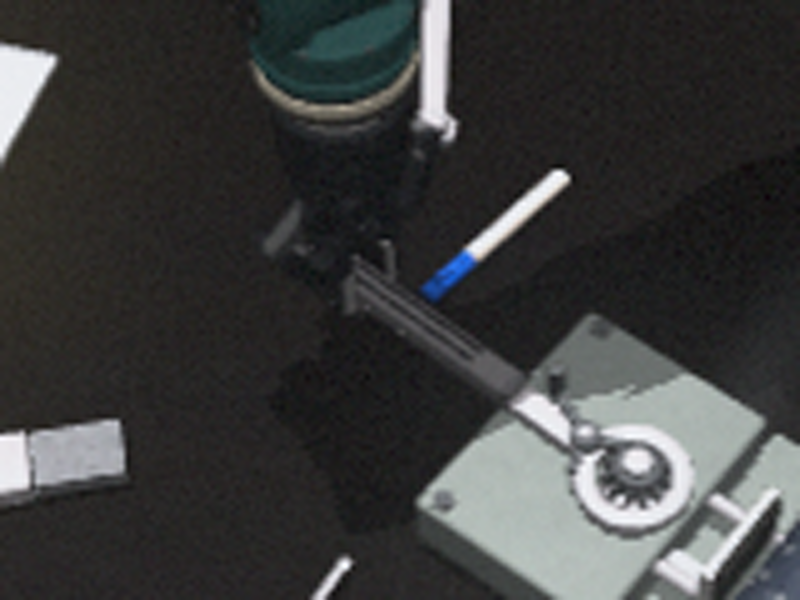

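Request:
drive_tool:
  commands:
    - {"x":-0.02,"y":0.41,"z":0.05,"wx":-0.1,"wy":0,"wz":0.88,"jaw":-0.44}
    - {"x":-0.03,"y":0.41,"z":0.05,"wx":-0.1,"wy":0,"wz":0.88,"jaw":-0.44}
    - {"x":-0.03,"y":0.41,"z":0.03,"wx":-0.1,"wy":0,"wz":0.88,"jaw":-0.44}
    - {"x":-0.02,"y":0.41,"z":0.02,"wx":0,"wy":0,"wz":0.88,"jaw":-0.44}
    - {"x":-0.02,"y":0.41,"z":0.02,"wx":0,"wy":0,"wz":0.88,"jaw":-0.44}
    - {"x":-0.02,"y":0.41,"z":0.02,"wx":0,"wy":0,"wz":0.88,"jaw":-0.44}

```text
t: 13.92
position: [0.4468, -0.0397, 0.2155]
orientation: [[-0.422, -0.906, 0.024], [-0.907, 0.422, -0.005], [-0.006, -0.023, -1.0]]
contact_force: [2.8, -3.8, -0.1]
grip_width: 0.283
```

Run:
```python
from h import *
arc(0)
s=r.grab_frame("scene");crop(s,170,70,160,120,5,"pics/s16b.png")
```

```text
t 13.92 phi 247.5 yaw 245.1 rad 0.2119 z 0.2155 tilt tool x,y [-0.006 -0.023] f [ 2.8 -3.8 -0.1] w 0.283 j [-0.27  0.28 -0.6   0.67  0.   -1.41]
```

View pics/s16b.png

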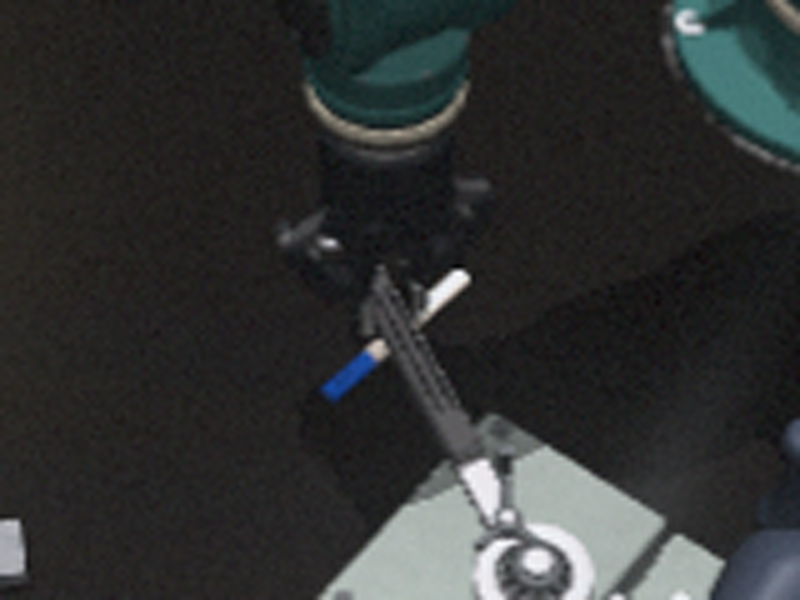

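Request:
drive_tool:
  commands:
    - {"x":-0.02,"y":0.3,"z":0.03,"wx":-0.1,"wy":0,"wz":0.4,"jaw":-0.44}
    - {"x":-0.02,"y":0.25,"z":0.02,"wx":-0.1,"wy":0,"wz":0.5,"jaw":-0.44}
    - {"x":-0.02,"y":0.25,"z":0.02,"wx":0,"wy":0,"wz":0.5,"jaw":-0.44}
    - {"x":-0.02,"y":0.25,"z":0.02,"wx":0,"wy":0,"wz":0.5,"jaw":-0.44}

```text
t: 14.3
position: [0.4132, -0.0174, 0.2147]
orientation: [[-0.565, -0.825, 0.016], [-0.825, 0.565, -0.003], [-0.006, -0.014, -1.0]]
contact_force: [2.4, -4.7, 1.0]
grip_width: 0.276
```

Run:
```python
from h import *
arc(0)
s=r.grab_frame("scene");t=r.grab_frame("top");cv2.imwrite("pics/t17f.png",t);crop(s,230,130,120,100,6,"pics/s17b.png");crop(t,180,165,120,90,6,"pics/t17.png")
```

```text
t 14.3 phi 236.5 yaw 235.6 rad 0.208 z 0.2147 tilt tool x,y [-0.006 -0.014] f [ 2.4 -4.7  1. ] w 0.276 j [-0.24  0.23 -0.67  0.65  0.   -1.21]
```

View pics/s17b.png

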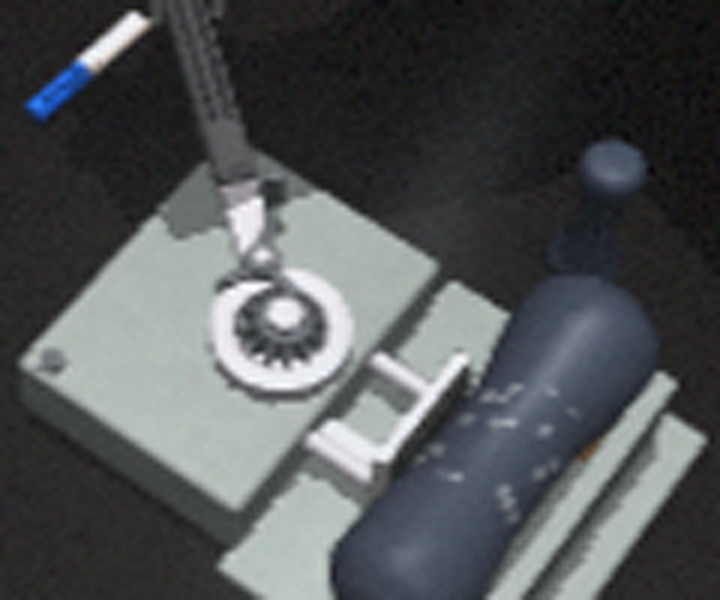

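View pics/t17.png

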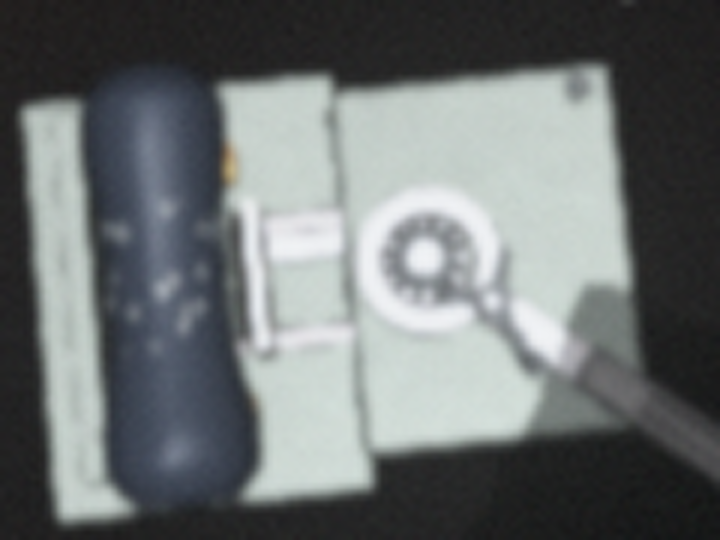

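In the top view the pad moved from about column 285 to 258, roughly 11 mm, and the head stays seated. It isn't home yet, so I'll continue.

Request:
drive_tool:
  commands:
    - {"x":0.02,"y":0.28,"z":0.02,"wx":-0.1,"wy":0,"wz":0.5,"jaw":-0.44}
    - {"x":0,"y":0.25,"z":0.02,"wx":0,"wy":0,"wz":0.5,"jaw":-0.44}
    - {"x":0,"y":0.25,"z":0.02,"wx":0,"wy":0,"wz":0.5,"jaw":-0.44}
    - {"x":0,"y":0.25,"z":0.02,"wx":0,"wy":0,"wz":0.5,"jaw":-0.44}

```text
t: 14.73
position: [0.3857, 0.0055, 0.2137]
orientation: [[-0.692, -0.722, 0.017], [-0.722, 0.692, -0.002], [-0.01, -0.013, -1.0]]
contact_force: [1.8, -5.7, 2.3]
grip_width: 0.282
```

Run:
```python
from h import *
arc(0)
```

```text
t 14.73 phi 226.6 yaw 226.2 rad 0.2072 z 0.2137 tilt tool x,y [-0.01  -0.013] f [ 1.8 -5.7  2.3] w 0.282 j [-0.2   0.19 -0.74  0.63  0.   -1.01]
```

Request:
drive_tool:
  commands:
    - {"x":0.03,"y":0.26,"z":0.02,"wx":-0.1,"wy":0,"wz":0.5,"jaw":-0.44}
    - {"x":0.02,"y":0.25,"z":0.0,"wx":0,"wy":0,"wz":0.5,"jaw":-0.44}
    - {"x":0.02,"y":0.25,"z":0.0,"wx":0,"wy":0,"wz":0.5,"jaw":-0.44}
    - {"x":0,"y":0.2,"z":0.0,"wx":0,"wy":0,"wz":0.4,"jaw":-0.44}

```text
t: 15.07
position: [0.3621, 0.0309, 0.2146]
orientation: [[-0.797, -0.603, 0.017], [-0.603, 0.798, 0.002], [-0.015, -0.009, -1.0]]
contact_force: [0.5, -5.6, -1.9]
grip_width: 0.282
```

Run:
```python
from h import *
arc(0)
s=r.grab_frame("scene");t=r.grab_frame("top");cv2.imwrite("pics/t18f.png",t);crop(s,230,130,120,100,6,"pics/s18b.png");crop(t,180,165,120,90,6,"pics/t18.png")
```

```text
t 15.07 phi 217.0 yaw 217.1 rad 0.2078 z 0.2146 tilt tool x,y [-0.015 -0.009] f [ 0.5 -5.6 -1.9] w 0.282 j [-0.14  0.16 -0.78  0.62  0.   -0.79]
```

View pics/s18b.png

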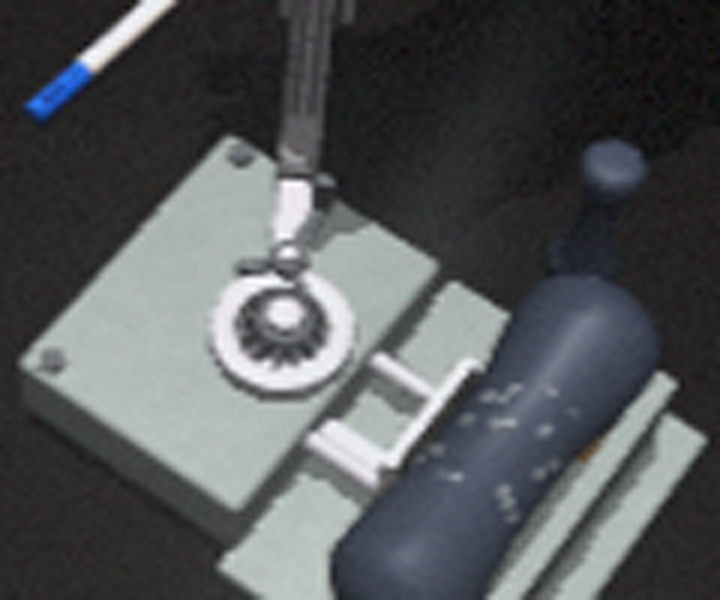

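View pics/t18.png

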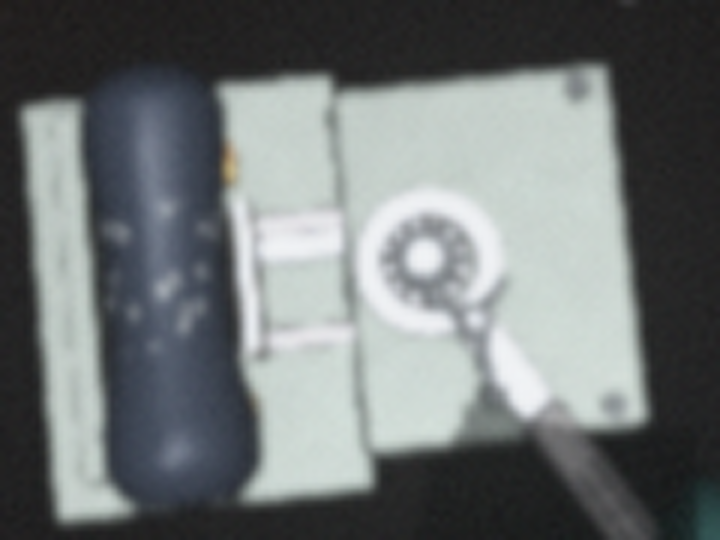

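The pad is almost on the bone. I'll continue in small steps and watch the force.

Request:
drive_tool:
  commands:
    - {"x":0.02,"y":0.22,"z":0.02,"wx":-0.1,"wy":0,"wz":0.4,"jaw":-0.44}
    - {"x":0.02,"y":0.2,"z":0.0,"wx":0,"wy":0,"wz":0.4,"jaw":-0.44}

```text
t: 15.33
position: [0.354, 0.0423, 0.2146]
orientation: [[-0.833, -0.553, 0.016], [-0.553, 0.833, 0.006], [-0.016, -0.004, -1.0]]
contact_force: [3.5, -8.9, -2.5]
grip_width: 0.28
```

Request:
drive_tool:
  commands:
    - {"x":0.02,"y":0.2,"z":0.02,"wx":0,"wy":0,"wz":0.4,"jaw":-0.44}
    - {"x":0.02,"y":0.2,"z":0.0,"wx":0,"wy":0,"wz":0.4,"jaw":-0.44}

```text
t: 15.5
position: [0.3471, 0.0535, 0.2145]
orientation: [[-0.868, -0.496, 0.02], [-0.496, 0.868, -0.0], [-0.017, -0.01, -1.0]]
contact_force: [4.6, -13.2, -4.8]
grip_width: 0.286
```

Run:
```python
from h import *
arc(0)
```

```text
t 15.5 phi 209.5 yaw 209.7 rad 0.208 z 0.2145 tilt tool x,y [-0.017 -0.01 ] f [  4.6 -13.2  -4.8] w 0.286 j [-0.08  0.14 -0.81  0.61  0.   -0.6 ]
```

The force has risen to about 14 N, which suggests the stop. Checking.

Run:
```python
from h import *
s=r.grab_frame("scene");t=r.grab_frame("top");cv2.imwrite("pics/t19f.png",t);crop(s,215,90,150,120,5,"pics/s19b.png");crop(t,180,165,120,90,6,"pics/t19.png")
arc(0)
```

```text
t 15.6 phi 209.4 yaw 209.8 rad 0.2081 z 0.2145 tilt tool x,y [-0.017 -0.009] f [ 2.7 -7.3 -4.4] w 0.282 j [-0.08  0.14 -0.81  0.61  0.   -0.6 ]
```

View pics/s19b.png

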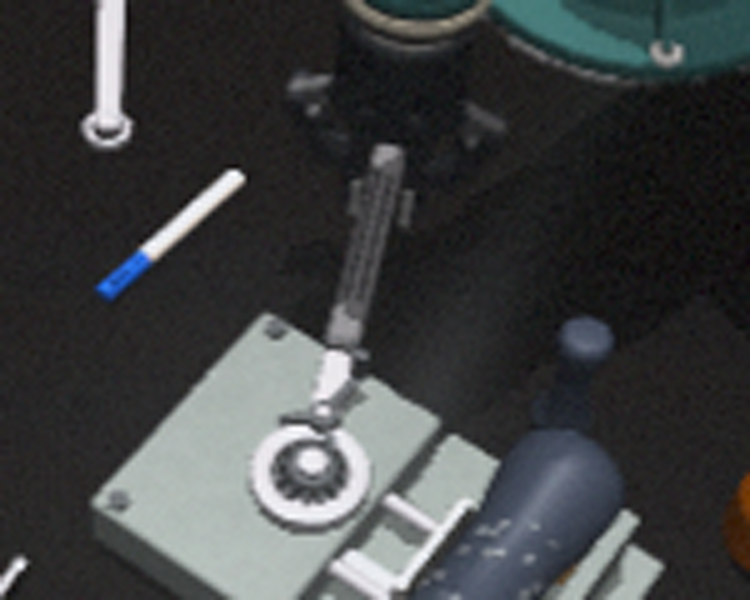

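View pics/t19.png

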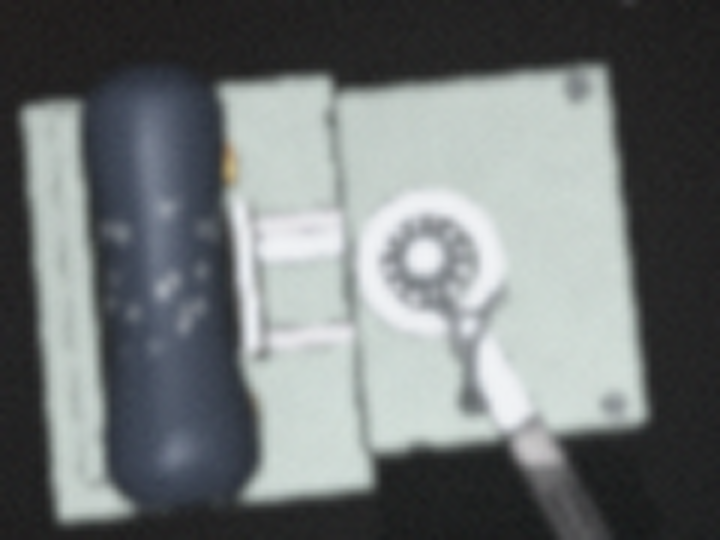

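Run:
```python
from h import *
# plate right (wheel-side) edge columns at rows in original px, sub-pixel half-crossing
def edges(f):
    g=cv2.imread(f)[:,:,1].astype(float);out=[]
    for y in (212,213,214,215,216):
        row=g[y,212:235];x=np.argmax(row)
        bg=185;pk=row[x]
        # centroid of excess brightness
        w=np.clip(row-212,0,None);out.append(212+(w*np.arange(len(w))).sum()/max(w.sum(),1))
    return np.round(out,2)
for f in("top0","t17f","t18f","t19f"): print(f,edges(f"pics/{f}.png"))
for f in("t18f","t19f"):
    g=cv2.imread(f"pics/{f}.png")[:,:,1]; print(g[214,214:236])
# handle yaw in t19: neck/handle centre pts
```

```text
top0 [228.35 227.83 228.26 228.44 228.83]
t17f [225.36 224.56 226.09 224.34 224.72]
t18f [226.14 225.05 224.18 224.58 224.87]
t19f [225.73 226.3  225.93 223.89 223.63]
[ 76  62  54  52  60 109 186 227 221 185 194 210 212 211 212 211 214 215
 213 214 213 213]
[ 75  61  54  53  61 110 185 225 214 181 194 209 213 212 213 212 214 215
 216 214 213 213]
```

Run:
```python
from h import *
for f in("top0","t17f","t18f","t19f"):
    g=cv2.imread(f"pics/{f}.png")[:,:,1]; print(f,g[214,214:236]); 
# home prediction: face at 90 mm along clamp +y from wheel; project at several heights
yv=np.array([-.117,.993])
for z in(.06,.075,.09):
    for d in(.090,.084,.078): print(z,d,proj("top",[*(C+[-.0003,-.0005]+d*yv),z])[0],proj("scene",[*(C+d*yv),z])[0])
s=r.grab_frame("scene");crop(s,260,165,70,60,10,"pics/s20.png")
a=[cv2.resize(cv2.imread(f"pics/{f}.png")[195:222,236:266],None,fx=12,fy=12,interpolation=2) for f in("t18f","t19f")]
cv2.imwrite("pics/w.png",np.hstack(a))
```

```text
top0 [ 74  61  59  84 143 190 208 208 199 172 121 111 177 227 226 189 198 212
 214 214 213 213]
t17f [ 72  61  59  73  93  89  91 160 223 223 173 168 200 211 211 213 213 215
 214 214 216 211]
t18f [ 76  62  54  52  60 109 186 227 221 185 194 210 212 211 212 211 214 215
 213 214 213 213]
t19f [ 75  61  54  53  61 110 185 225 214 181 194 209 213 212 213 212 214 215
 216 214 213 213]
0.06 0.09 [218.14694022 211.08656233] [303.59816436 201.31507483]
0.06 0.084 [220.3254159  210.85609763] [301.78544234 200.14257266]
0.06 0.078 [222.5031874  210.62571077] [299.97892182 198.97411283]
0.075 0.09 [217.67904056 210.52249942] [304.22811149 198.76412409]
0.075 0.084 [219.88756349 210.28895444] [302.39006253 197.58047617]
0.075 0.078 [222.09536235 210.05548928] [300.55838792 196.40097236]
0.09 0.09 [217.19808381 209.9426981 ] [304.87494134 196.14405749]
0.09 0.084 [219.43749458 209.70598953] [303.01085577 194.94909615]
0.09 0.078 [221.67616053 209.46936283] [301.15332465 193.75838444]
```

View pics/s20.png

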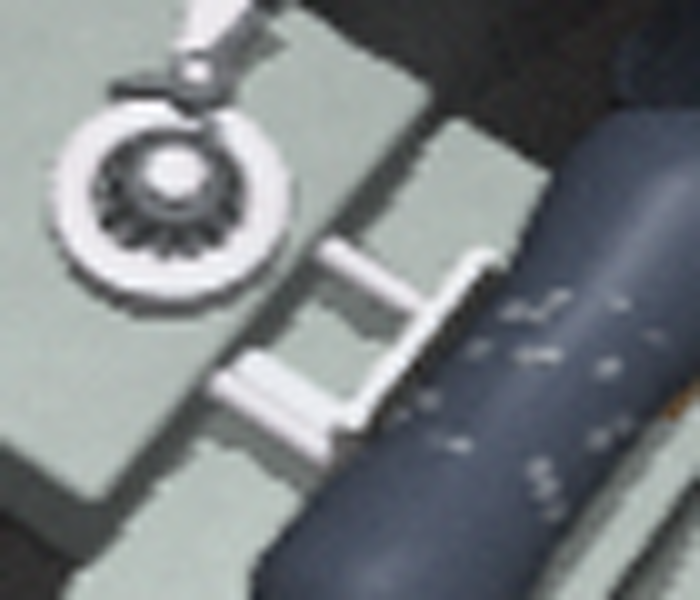

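View pics/w.png

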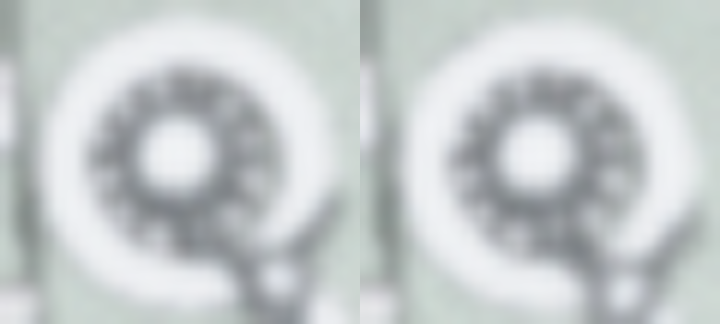

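The pad stopped moving between handle angles 217° and 209° while the force rose, so it's against the stop. It has travelled about 16 mm, and its face lies about 90 mm from the axis. I'll do one back-and-forth stroke to confirm.

Request:
drive_tool:
  commands:
    - {"x":0,"y":-0.25,"z":0.02,"wx":0,"wy":-0.1,"wz":-0.5,"jaw":-0.44}
    - {"x":0,"y":-0.4,"z":0.02,"wx":0.05,"wy":-0.1,"wz":-0.85,"jaw":-0.44}
    - {"x":-0.02,"y":-0.4,"z":0.02,"wx":0,"wy":0,"wz":-0.85,"jaw":-0.44}
    - {"x":-0.02,"y":-0.4,"z":0.02,"wx":0,"wy":0,"wz":-0.85,"jaw":-0.44}
    - {"x":-0.02,"y":-0.4,"z":0.02,"wx":0,"wy":0,"wz":-0.85,"jaw":-0.44}
    - {"x":-0.02,"y":-0.4,"z":0.02,"wx":0,"wy":0,"wz":-0.85,"jaw":-0.44}
    - {"x":-0.02,"y":-0.4,"z":0.02,"wx":0,"wy":0,"wz":-0.85,"jaw":-0.44}
    - {"x":-0.02,"y":-0.4,"z":0.02,"wx":0,"wy":0,"wz":-0.85,"jaw":-0.44}

```text
t: 16.32
position: [0.4419, -0.0328, 0.211]
orientation: [[-0.414, -0.909, 0.034], [-0.91, 0.415, 0.012], [-0.025, -0.026, -0.999]]
contact_force: [-1.1, 1.3, 1.5]
grip_width: 0.279
```

Run:
```python
from h import *
arc(0)
s=r.grab_frame("scene");t=r.grab_frame("top");print(t[214,214:236,1]);crop(s,215,90,150,120,5,"pics/s21.png");crop(t,180,165,120,90,6,"pics/t21.png")
```

```text
t 16.32 phi 245.5 yaw 245.5 rad 0.2075 z 0.211 tilt tool x,y [-0.025 -0.026] f [-1.1  1.3  1.5] w 0.279 j [-0.26  0.27 -0.62  0.64  0.02 -1.41]
[ 76  61  56  53  61 110 184 226 221 185 194 210 213 212 213 214 215 213
 214 214 214 212]
```

View pics/t21.png

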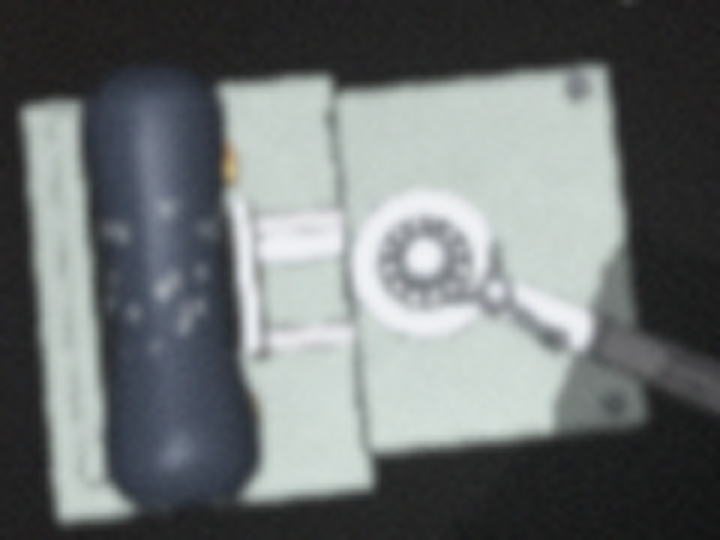

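Slipping back left the pad where it was. Now a forward stroke to confirm the stop.

Request:
drive_tool:
  commands:
    - {"x":0,"y":0.3,"z":-0.04,"wx":-0.15,"wy":0.15,"wz":0.6,"jaw":-0.44}
    - {"x":0,"y":0.3,"z":0,"wx":-0.15,"wy":0.15,"wz":0.65,"jaw":-0.44}
    - {"x":0,"y":0.3,"z":0,"wx":0,"wy":0,"wz":0.65,"jaw":-0.44}
    - {"x":0,"y":0.3,"z":0,"wx":0,"wy":0,"wz":0.65,"jaw":-0.44}
    - {"x":0,"y":0.25,"z":0,"wx":0,"wy":0,"wz":0.5,"jaw":-0.44}

```text
t: 16.83
position: [0.3945, -0.0045, 0.2121]
orientation: [[-0.647, -0.762, 0.0], [-0.762, 0.647, 0.001], [-0.001, 0.001, -1.0]]
contact_force: [1.9, -0.2, 0.1]
grip_width: 0.278
```

Request:
drive_tool:
  commands:
    - {"x":0,"y":0.2,"z":0,"wx":0,"wy":0,"wz":0.4,"jaw":-0.44}
    - {"x":0,"y":0.2,"z":0,"wx":0,"wy":0,"wz":0.4,"jaw":-0.44}

```text
t: 17.0
position: [0.3813, 0.0067, 0.2123]
orientation: [[-0.701, -0.713, -0.0], [-0.713, 0.701, 0.002], [-0.002, 0.002, -1.0]]
contact_force: [1.9, -0.4, 0.6]
grip_width: 0.279
```

Request:
drive_tool:
  commands:
    - {"x":0,"y":0.2,"z":0,"wx":0,"wy":0,"wz":0.4,"jaw":-0.44}
    - {"x":0,"y":0.2,"z":0,"wx":0,"wy":0,"wz":0.4,"jaw":-0.44}

```text
t: 17.17
position: [0.3693, 0.0186, 0.2126]
orientation: [[-0.75, -0.661, -0.0], [-0.661, 0.75, 0.003], [-0.002, 0.002, -1.0]]
contact_force: [1.7, -0.7, -0.5]
grip_width: 0.277
```

Run:
```python
from h import *
arc(0)
t=r.grab_frame("top");print(t[214,214:236,1])
```

```text
t 17.17 phi 220.9 yaw 221.4 rad 0.2099 z 0.2126 tilt tool x,y [-0.002  0.002] f [ 1.7 -0.7 -0.5] w 0.277 j [-0.17  0.18 -0.76  0.63  0.   -0.89]
[ 74  60  53  53  62 112 185 227 221 187 194 210 211 212 212 214 213 214
 214 214 215 214]
```

Request:
drive_tool:
  commands:
    - {"x":0,"y":0.2,"z":0,"wx":0,"wy":0,"wz":0.4,"jaw":-0.44}
    - {"x":0,"y":0.2,"z":0,"wx":0,"wy":0,"wz":0.4,"jaw":-0.44}

```text
t: 17.38
position: [0.3591, 0.0311, 0.2131]
orientation: [[-0.796, -0.606, 0.002], [-0.606, 0.796, 0.001], [-0.002, -0.0, -1.0]]
contact_force: [4.5, -7.4, -4.4]
grip_width: 0.28
```

Request:
drive_tool:
  commands:
    - {"x":0,"y":0.2,"z":0,"wx":0,"wy":0,"wz":0.4,"jaw":-0.44}
    - {"x":0,"y":0.2,"z":0,"wx":0,"wy":0,"wz":0.4,"jaw":-0.44}

```text
t: 17.55
position: [0.3507, 0.0432, 0.2135]
orientation: [[-0.837, -0.547, 0.005], [-0.548, 0.837, -0.003], [-0.002, -0.005, -1.0]]
contact_force: [6.0, -11.4, -6.2]
grip_width: 0.281
```

Run:
```python
from h import *
arc(0)
t=r.grab_frame("top");print(t[214,214:236,1]);crop(t,180,165,120,90,6,"pics/t22.png")
```

```text
t 17.55 phi 212.5 yaw 213.2 rad 0.2102 z 0.2135 tilt tool x,y [-0.002 -0.005] f [  6.  -11.4  -6.2] w 0.281 j [-0.11  0.15 -0.8   0.62 -0.   -0.69]
[ 74  61  55  52  63 110 183 224 215 183 195 210 212 214 213 212 214 214
 214 215 214 213]
```

View pics/t22.png

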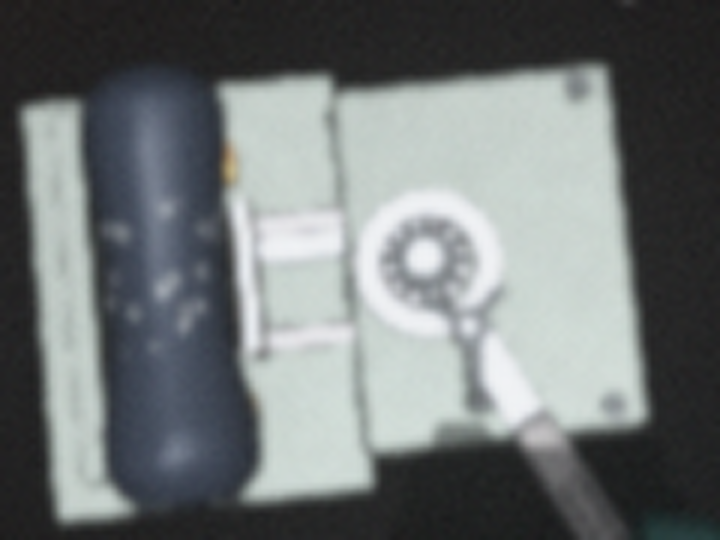

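The same stop was met at about 217°: no load before it, 13 N after it, and the pad unmoved. I'll unload, open and lift clear.

Request:
drive_tool:
  commands:
    - {"x":0,"y":-0.2,"z":0,"wx":0,"wy":0,"wz":-0.4,"jaw":-0.44}
    - {"x":0,"y":-0.2,"z":0,"wx":0,"wy":0,"wz":-0.4,"jaw":-0.2}
    - {"x":0,"y":0,"z":0,"wx":0,"wy":0,"wz":0,"jaw":0}
    - {"x":0,"y":0,"z":0,"wx":0,"wy":0,"wz":0,"jaw":0.2}
    - {"x":0,"y":0,"z":0,"wx":0,"wy":0,"wz":0,"jaw":0.2}

```text
t: 18.02
position: [0.3594, 0.0304, 0.214]
orientation: [[-0.794, -0.608, 0.005], [-0.608, 0.794, -0.003], [-0.002, -0.005, -1.0]]
contact_force: [0.1, -0.3, -0.1]
grip_width: 0.599
```

Request:
drive_tool:
  commands:
    - {"x":0,"y":0,"z":-0.2,"wx":0,"wy":0,"wz":0,"jaw":0.2}
    - {"x":0,"y":0,"z":-0.5,"wx":0,"wy":0,"wz":0,"jaw":0.2}
    - {"x":0,"y":0,"z":-0.8,"wx":0,"wy":0,"wz":0,"jaw":0.2}
    - {"x":0,"y":0,"z":-0.8,"wx":0,"wy":0,"wz":0,"jaw":0.2}
    - {"x":0,"y":0,"z":-0.6,"wx":0,"wy":0,"wz":0,"jaw":0.2}
    - {"x":0,"y":0,"z":0,"wx":0,"wy":0,"wz":0,"jaw":0.2}
    - {"x":0,"y":0,"z":0,"wx":0,"wy":0,"wz":0,"jaw":0.2}

```text
t: 18.6
position: [0.3561, 0.0322, 0.3346]
orientation: [[-0.795, -0.606, -0.001], [-0.606, 0.795, -0.001], [0.001, -0.0, -1.0]]
contact_force: [0.2, -0.3, -0.7]
grip_width: 0.601
```

Run:
```python
from h import *
arc(0)
s=r.grab_frame("scene");t=r.grab_frame("top");print(t[214,214:236,1]);crop(t,180,165,140,110,5,"pics/t23.png");cv2.imwrite("pics/s23f.png",s);crop(s,215,90,150,120,5,"pics/s23.png")
```

```text
t 18.6 phi 215.8 yaw 217.3 rad 0.2118 z 0.3346 tilt tool x,y [ 0.001 -0.   ] f [ 0.2 -0.3 -0.7] w 0.601 j [-0.14  0.02 -0.55  1.01 -0.   -0.79]
[ 75  61  55  49  61 109 182 225 215 182 194 210 213 212 212 212 213 213
 214 213 214 212]
```

View pics/t23.png

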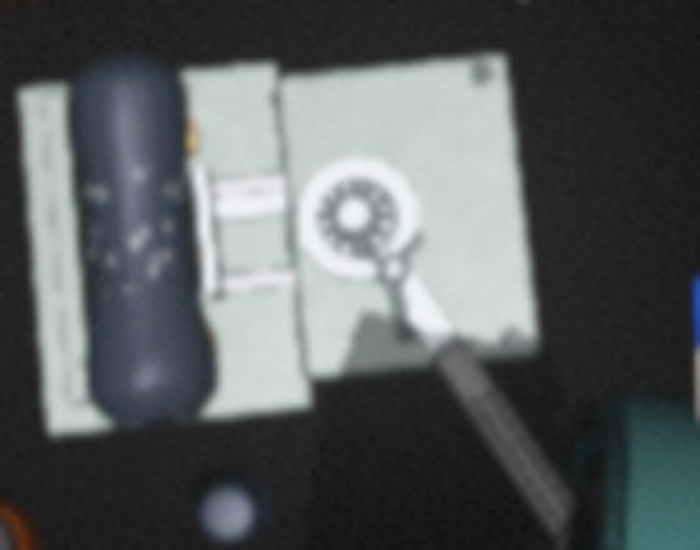

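View pics/s23.png

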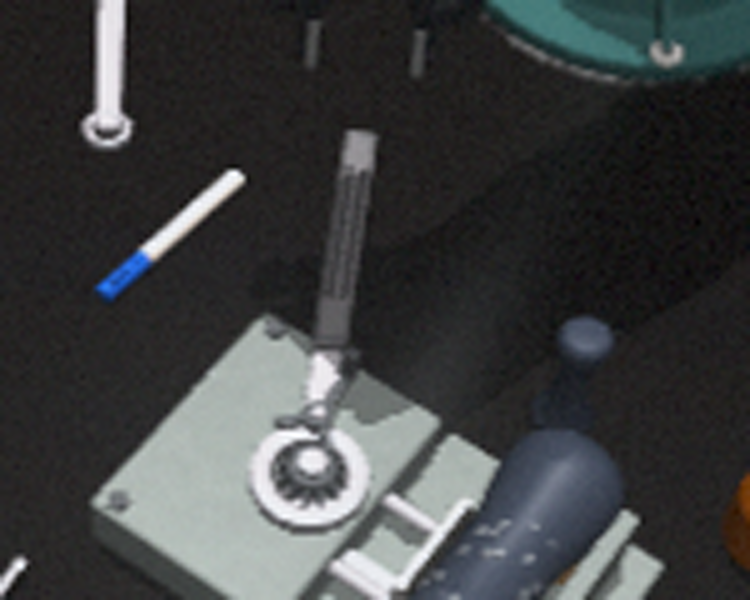

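View pics/s23f.png

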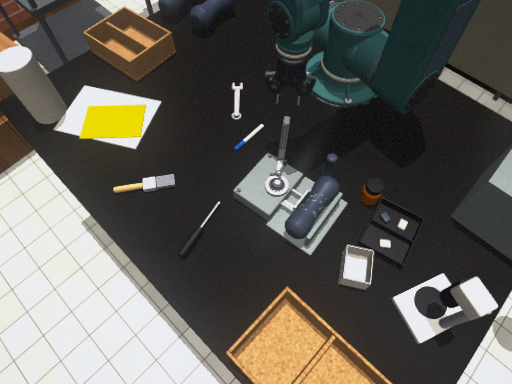

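Final views: 
- **Wrench:** lies flat on the wheel, with the ring centre at scene (276.7,185) against an expected (276.9,184.6).
- **Selector:** the tab is on the -y (tighten) side.
- **Pad:** on the bone.
- **Bystanders:** in their places.
- **Gripper:** clear of everything.

Handing in.

```bash
python3 -c "
from bench import r
print(r.finish_job())"
```

```text
the job is handed in; nothing more can be done
None
```

The clamp is closed and the job was handed in at about 18.7 s of the 64 s allowed; the system gave no verdict. I flipped the selector to tighten while the wrench lay on the bench, then seated the head on the wheel and let go. I then took the far handle loosely between the jaws, without a firm grip. I worked it through one long clockwise stroke, a back-stroke and a second clockwise stroke, then let go and lifted clear.

**Last checks**
- **Pad:** it moved about 16 mm, then stopped at the same place on both clockwise strokes. The force rose to 13–14 N each time with no further pad movement. Its face is about 90 mm from the wheel axis, but the images place it only to about 1 mm.
- **Wrench:** the head lies flat and centred on the wheel, within half a pixel of where it should be.
- **Selector:** the tab is on the tighten side.
- **Surroundings:** the other bench items look unmoved, and the gripper touches nothing.

**Not fully explained:** after the pad stopped, the handle still turned another 4–8° under load. I took this as give in the pawl. I had no direct reading of the wheel angle, so "home" rests on the force, the pad images and the repeated stop.

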